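Shim the rocking bowl stand level

ROBOT

A 6-joint arm with a two-finger parallel gripper is mounted at the origin on the work surface. World frame = base frame: x ahead of the robot, y to its left, z up, the work surface at z = 0. Lengths are in m, angles in rad, forces in N, time in s.
With the tool pointing down it reaches from about 0.275 to 0.725 m from the base axis. Payload 15.9 kg.
Tool frame: the origin (TCP) lies between the finger pads; the fingertips stand bot.nose_length ahead of it and the grasp point (between the pads) is the TCP (bot.nose_length is the distance from the TCP to the fingertips, in m); z points along the fingers, y is the direction in which the jaws open and shut (so a half turn about z gives the same grasp; the last joint's range is limited). The gripper opens to 85 mm and grips with 20 to 120 N. Pads are 22 mm wide; open, the fingers measure 114 mm over their backs; the gripper's body (76 mm by 85 mm) begins 54 mm behind the grasp point. The pads swing forward as they close: fully open they stand 13 mm farther back than shut.
Start: joints at [-1.153, 0.213, -0.034, 1.323, 0, 1.571], TCP at [0.203, -0.457, 0.25] pointing down, gripper open.
Joint ranges: [-2.98, 2.98], [-0.74, 1.72], [-1.14, 1.35], [-2.1, 2.04], [-1.57, 1.44], [-3.14, 3.14]. Speed limits (rad/s): [1.89, 1.89, 2.39, 2.57, 3.14, 3.14].

INTERFACE

Orientations are given as a 3x3 rotation matrix whose columns are the frame's x, y, z axes.
In Python, from cell import telemetry, cams, workorder, bot gives the robot as it stands.
- The arm moves only by the tool send_rows, never from a script. Its argument "series" is a list of rows, each an object of numbers: "jaw": the finger opening in m, from 0 to 0.0854; "dx", "dy", "dz": the shift along the tool's x, y, z in m; "twist": the turn about the tool's z in rad. A call has 1 to 10 rows; each row shifts and turns the commanded pose from where the row before left it, along the tool's axes as they then stand; what a row does not reach is not made up. A row lasts 1/8 s, in which the tool goes at most 62.5 mm and 10.7 degrees, less where a joint would pass 70% of its speed; a pose out of reach is approached as far as the arm can. A call with a gripper value outside its range is refused whole. The fingers move at their own pace and stop on an object; "newtons" is the grip in N (left out, the last holds). Time passes only in rows, so rows that do not move let the fingers close. It gives the time, the measured TCP pose, the force and the opening at its end, in the units of the state.
- telemetry.get_state(): the state, without advancing time (a new reading comes with each control period).
- cams.camera(name): name is "scene" or "side" or "wrist"; returns a dict with "color" (480x640x3 uint8, red, green, blue), "mtx" (3x3 intrinsics, pixels), "distortion" ([k1, k2, p1, p2, k3] as OpenCV has them; the pictures are not rectified), "extrinsics" (4x4, takes a point from world to camera coordinates). Camera axes: x right, y down, z forward; pixel columns grow to the right and rows downward; lengths in m; the calibration is good to about 2 mm. A picture is of the moment at which its call begins. There is no depth.
- workorder.job_done(): hands the job in, once; it reports no verdict.
The state is a dict: "time_s": time; "qpos": joint angles; "qd": joint speeds; "joint_torque": joint torques, N m; "eef_pos": TCP position; "tool_rot": TCP orientation; "ft_force": force on the tool from outside, world axes, zero at the start; "ft_torque": the same for the moment, N m; "grip_width": opening from 0.0 (shut) to 1.0 (fully open).
Only numpy, scipy, OpenCV 4.12 (cv2) and the standard library are available. Lean on these libraries where they do the work, as an engineer would, in place of code of your own. Each camera call takes 0.05 s, during which the arm holds its last target.

TASK

The bowl stand on the bench leans to the corner nearest the robot. Take the orange wedge by its grip and, keeping it flat on the bench, gently push its thin end under that corner's foot until the bubble of the level on top sits centred between the two black lines, then let go and leave it there. Never force the wedge, press it hard onto the bench or jam the stand, do not push or lift the stand itself, and leave the other things where they are.

Things in the scene. Friction and masses are not known exactly. Their poses are not given: they have to be found in the camera images.
- wedge: Orange plastic wedge shim lying flat, 160 g. Origin: underside, below the middle of its grip; x points to the thin end, z up. Grip: upright block 40 (x) by 26 (y) by 45 (z) mm centred on the origin, on a 26 mm wide, 28 mm tall body from x = -50 to 40 mm. From x = 40 mm (28 mm tall) a 44 mm wide ramp slopes straight down to x = 165 mm (4 mm tall).
- wedge_tip (a point): Middle of the wedge's thin end, 165 mm ahead of the wedge's origin, 2 mm above its underside.
- frame: Fixed grey foot frame of the bowl stand. Origin near bench height, below the low corner's foot; x points level to the far corner; the hinge runs along y, 200 mm ahead of the origin. Bears a 260 mm square blue plate set cornerwise, top about 58 mm up, with bowl and level fixed on it; its near corner overhangs the foot by 19 mm. The stand's height above the bench differs by a little from job to job.
- foot (a point): Lowest point of the round, sprung rubber foot (18 mm across) under the plate's low corner, 200 mm from the hinge. It hangs 6 to 9 mm above the bench at first; the corner must rise 9 mm to come level, and the foot gives 3 to 7 mm under its load (4 to 10 N), which differs from job to job. About 3 mm above level the plate meets its stop and jams. Its x axis: to the far corner.
- bubble (a joint): Pale bubble (22 mm long) in the green vial of the red level fixed on the plate along the frame's x, with two black lines (2 mm wide) 15.5 mm either side of its middle: offset from the middle, m. 0 = centred; positive = towards the far end: the low corner is too low. Starts near +0.03. 1 degree of tilt (3.5 mm of foot height, 18 mm of wedge travel) moves it 11 mm. Settles in about 1 s.
- table: The steel work bench, its top at height 0.
- brush: Bystander: wooden brush lying flat, about 200 mm long.
- jar: Bystander: closed jar with a blue cap, 68 mm across, 110 mm tall, origin under its middle.
- small_bowl: Bystander: open steel bowl, 130 mm across, 55 mm tall, origin under its middle.
- mug: Bystander: blue mug, 76 mm across, 90 mm tall, origin under its middle.
- spatula: Bystander: spatula lying flat.
- weight: Bystander: brass weight, 56 mm across, 35 mm tall, origin under its middle.
There are look-alikes about, which are no part of the job. Of the things shaped like the wedge, the orange one is meant.

How it is judged:
By the outcome, as a careful person would: the job done as asked, in the order asked, and still so for the second after the job is handed in, with the robot touching nothing.
It also fails if it takes over 72 s, if anything falls off the work surface, if the arm or the gripper's body presses on something with over 40 N, if the wrist force passes 120 N, or if a joint passes its speed limit or range.

## Working session

There is one attempt and no reset: what is moved stays moved. The work goes in short steps, Python scripts to look and compute and a tool call to move; the robot and the scene stay as the last step left them, time stands still between calls to the robot, and variables do not carry over. Pictures are saved under pics/ and viewed, and the job is handed in when it is done.

Besides the shell and the picture viewer there is one more tool, called after ">>>" as name([rows], argument=value, ...), one row to a line, values as JSON. send_rows: Moves the arm, as the interface text tells. Its arguments: {"type":"object","properties":{"series":{"type":"array"},"newtons":{"type":"number"}},"required":["series"]}

```bash
mkdir -p pics; ls
python3 - <<'E'
from cell import telemetry,cams,workorder,bot
import cv2,numpy as np
print(bot.nose_length,telemetry.get_state())
for n in ["scene","side","wrist"]:
    c=cams.camera(n); cv2.imwrite(f"pics/{n}0.png",c["color"][:,:,::-1]); np.savez(f"{n}0.npz",**c)
    print(n,c["mtx"].tolist(),c["distortion"],np.round(c["extrinsics"],3).tolist())
E
```

```text
pics
0.019 {'time_s': 0.0, 'qpos': array([-1.15303503e+00,  2.13359421e-01, -3.50635515e-02,  1.32351581e+00,
        1.27714326e-05,  1.57080815e+00]), 'qd': array([-8.05654930e-04, -4.54811730e-04,  8.97834305e-04, -4.63341744e-05,
        2.20500059e-03, -5.02950957e-04]), 'joint_torque': array([ 6.52094823e-03, -6.86165428e+01,  4.87113011e+01,  1.73796475e-02,
        4.55717882e-04, -2.72163288e-05]), 'eef_pos': array([ 0.20272753, -0.4566973 ,  0.24981276]), 'tool_rot': array([[ 9.14004309e-01,  4.05704225e-01, -4.51838348e-04],
       [ 4.05704477e-01, -9.14003707e-01,  1.04938479e-03],
       [ 1.27579192e-05, -1.14245506e-03, -9.99999347e-01]]), 'ft_force': array([-0.02933246,  0.58507231,  0.13039276]), 'ft_torque': array([-0.04877605, -0.02723432,  0.02354693]), 'grip_width': 0.9946769051547594}
scene [[584.07457410299, 0.0, 306.08508727040373], [0.0, 584.07457410299, 241.54503050313613], [0.0, 0.0, 1.0]] [-0.1911087  0.         0.         0.         0.       ] [[-0.654, 0.757, 0.008, 0.338], [0.595, 0.52, -0.614, -0.296], [-0.468, -0.396, -0.79, 1.832], [0.0, 0.0, 0.0, 1.0]]
side [[520.1402793490777, 0.0, 319.9989033593777], [0.0, 520.1402793490777, 242.44848029047284], [0.0, 0.0, 1.0]] [0.03177649 0.         0.         0.         0.        ] [[-0.985, -0.172, -0.022, 0.537], [-0.066, 0.487, -0.871, 0.098], [0.16, -0.856, -0.491, 1.482], [0.0, 0.0, 0.0, 1.0]]
wrist [[427.3513068141693, 0.0, 317.82684482803313], [0.0, 427.3513068141693, 245.9318788366151], [0.0, 0.0, 1.0]] [0.03484368 0.         0.         0.         0.        ] [[0.406, -0.914, -0.001, -0.501], [-0.865, -0.384, 0.323, -0.043], [-0.295, -0.131, -0.946, 0.381], [0.0, 0.0, 0.0, 1.0]]
```

View pics/scene0.png

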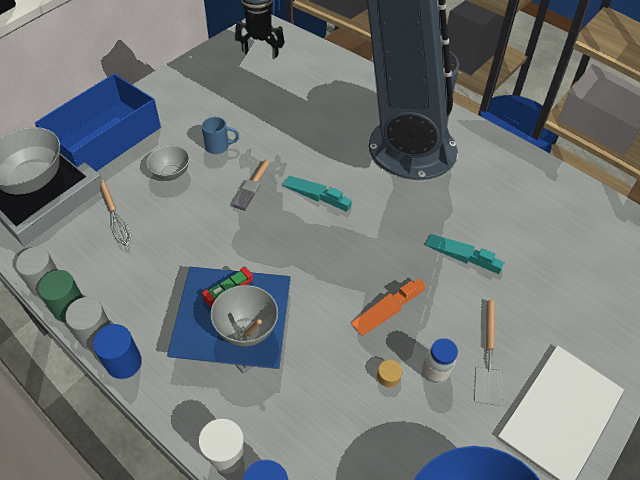

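View pics/side0.png

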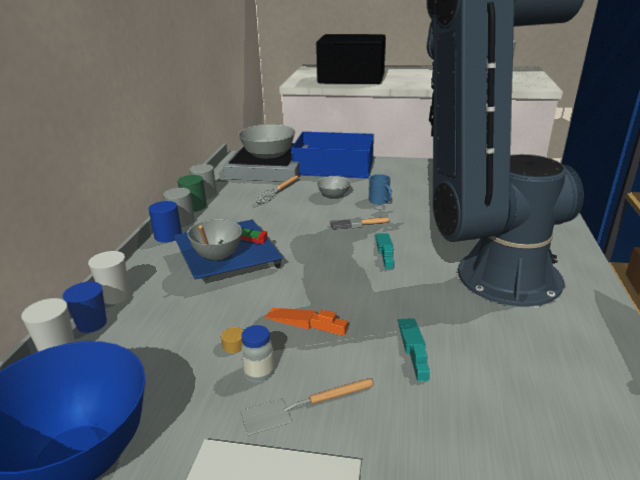

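View pics/wrist0.png

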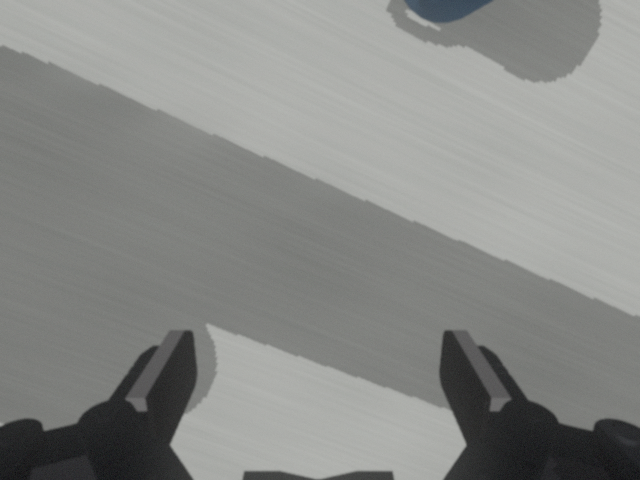

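The scene camera shows three wedge-shaped things: orange at (390,305), teal at (317,192) and teal at (465,252). The orange one is the wedge to use. The plate is at about (230,315) and its level at (228,285). Next I'll take a close crop and measure.

```bash
cat > h.py <<'E'
import cv2,numpy as np
def und(c,p): return cv2.undistortPoints(np.float64(p).reshape(-1,1,2),c["mtx"],np.float64(c["distortion"])).reshape(-1,2)
def rays(c,p):
    T=np.float64(c["extrinsics"]);R=T[:3,:3];o=-R.T@T[:3,3]
    d=np.c_[und(c,p),np.ones(len(np.reshape(p,(-1,2))))]@R
    return o,d
def plane(c,p,z):
    o,d=rays(c,p); return o+d*((z-o[2])/d[:,2])[:,None]
def tri(c1,p1,c2,p2):
    a=und(c1,p1);b=und(c2,p2)
    X=cv2.triangulatePoints(np.float64(c1["extrinsics"])[:3],np.float64(c2["extrinsics"])[:3],a.T.copy(),b.T.copy())
    return (X[:3]/X[3]).T
def proj(c,X):
    T=np.float64(c["extrinsics"]);
    return cv2.projectPoints(np.float64(X).reshape(-1,1,3),cv2.Rodrigues(T[:3,:3])[0],T[:3,3],c["mtx"],np.float64(c["distortion"]))[0].reshape(-1,2)
def mask(c,lo,hi):
    return cv2.inRange(cv2.cvtColor(c["color"],cv2.COLOR_RGB2HSV),lo,hi)
def big(m):
    n,l,s,_=cv2.connectedComponentsWithStats(m); i=1+np.argmax(s[1:,4]); return np.uint8(l==i)*255,s[i]
def load(n): return dict(np.load(n))
def crop(c,x,y,w,h,s,fn):
    cv2.imwrite(fn,cv2.resize(c["color"][y:y+h,x:x+w,::-1],None,fx=s,fy=s,interpolation=cv2.INTER_CUBIC))
E
python3 - <<'E'
from h import *
S=load("scene0.npz");D=load("side0.npz")
crop(S,335,265,100,75,8,"pics/s_w.png");crop(D,255,295,100,50,8,"pics/d_w.png")
crop(S,160,255,140,120,5,"pics/s_p.png");crop(D,170,210,125,80,6,"pics/d_p.png")
E
```

```text
(no output)
```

View pics/s_w.png

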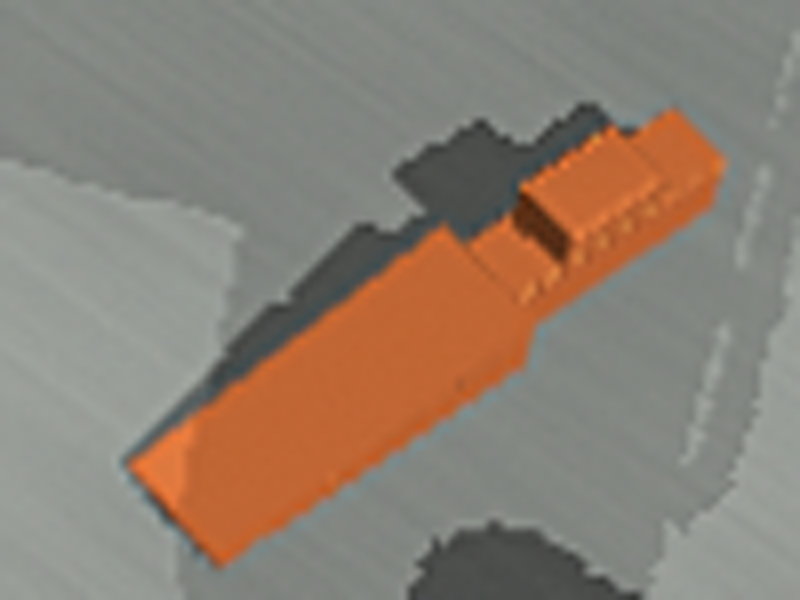

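View pics/d_w.png

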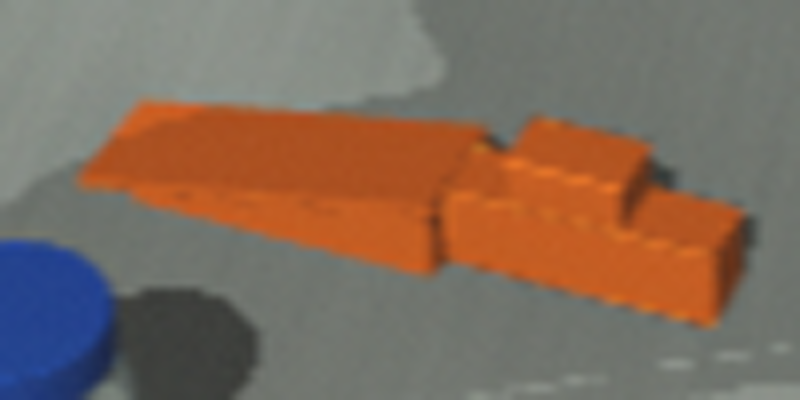

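View pics/s_p.png

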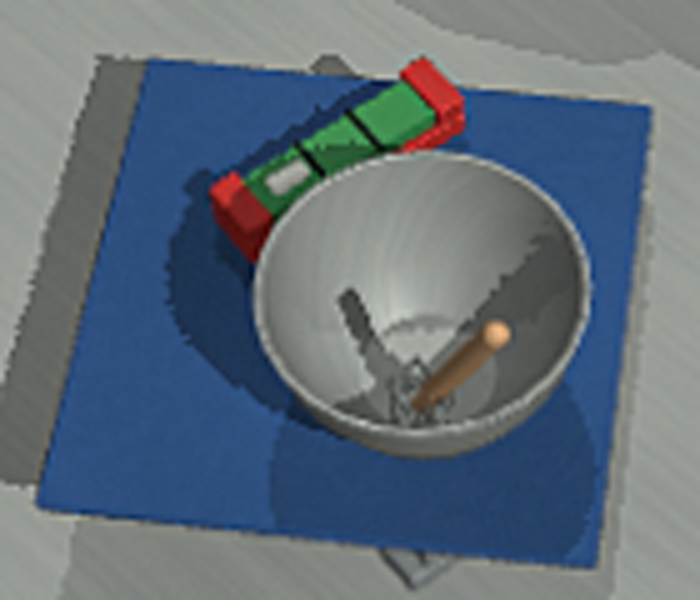

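View pics/d_p.png

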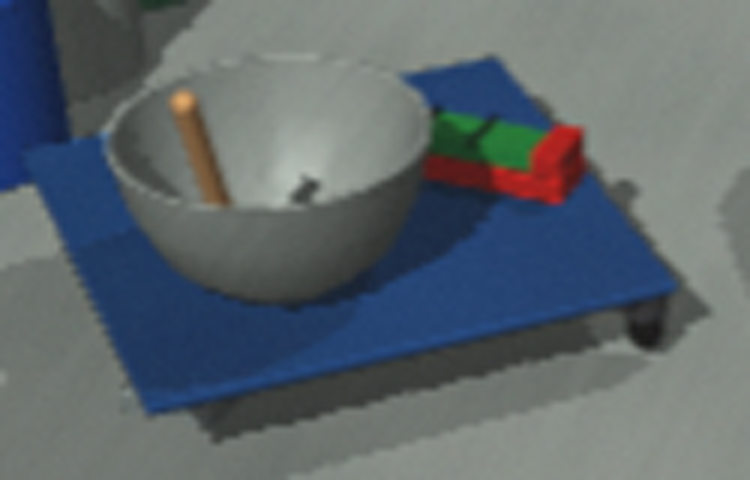

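Run:
```python
from h import *
np.set_printoptions(precision=4,suppress=True)
S=load("scene0.npz");D=load("side0.npz")
s=np.array([(572,235),(522,185),(612,127),(660,178),(130,463),(222,567),(677,108),(725,160),(447,228),(530,330)])/8+[335,265]-0.44
d=np.array([(508,155),(535,118),(648,150),(625,190),(140,102),(80,183),(745,212),(718,255),(488,127),(435,195)])/8+[255,295]-0.44
X=tri(S,s,D,d);print(X)
g=X[:4].mean(0);t=X[4:6].mean(0);print("grip",g,"tip",t,"yaw",np.arctan2(*(t-g)[[1,0]]),np.linalg.norm((t-g)[:2]))
r=X[6:8].mean(0);print("rear-tip yaw",np.arctan2(*(t-r)[[1,0]]),np.linalg.norm((t-r)[:2]))
# via plane of scene
print("planes", plane(S,s[:4],.045).mean(0),plane(D,d[:4],.045).mean(0),plane(S,s[4:6],.004),plane(D,d[4:6],.004))
p=np.array([(652,105),(149,58),(37,508),(598,567)])/5+[160,255]-.4
q=np.array([(675,288),(493,57),(25,152),(148,412)])/6+[170,210]-.42
P=tri(S,p,D,q);print(P);f=P[2]-P[0];print("frame yaw",np.arctan2(f[1],f[0]),np.linalg.norm(f)); f2=P[3]-P[1];print(np.arctan2(f2[1],f2[0])-np.pi/2,np.linalg.norm(f2),P.mean(0))
foot=np.array([[648,348]])/6+[170,210]-.42
for z in (0.006,.009,.03):print(plane(D,foot,z))
```

```text
[[0.4951 0.3085 0.0468]
 [0.49   0.286  0.0454]
 [0.4529 0.295  0.0442]
 [0.4576 0.3168 0.044 ]
 [0.6297 0.2431 0.0058]
 [0.6388 0.2863 0.0042]
 [0.4223 0.3023 0.0289]
 [0.4281 0.3251 0.029 ]
 [0.5082 0.2725 0.0294]
 [0.5194 0.3127 0.0298]]
grip [0.4739 0.3016 0.0451] tip [0.6343 0.2647 0.005 ] yaw -0.22635826057799113 0.1645683090810149
rear-tip yaw -0.23044347241670182 0.21469824011786118
planes [0.4736 0.3014 0.045 ] [0.4741 0.3018 0.045 ] [[0.6277 0.2416 0.004 ]
 [0.638  0.2857 0.004 ]] [[0.631  0.2421 0.004 ]
 [0.6392 0.287  0.004 ]]
[[ 0.6447  0.056   0.0464]
 [ 0.7968 -0.1513  0.0571]
 [ 1.0038 -0.0016  0.0622]
 [ 0.8528  0.209   0.0544]]
frame yaw -0.15884711985341265 0.3640756293863768
-0.15420412754971724 0.3646514805297116 [0.8245 0.028  0.055 ]
[[0.6633 0.0516 0.006 ]]
[[0.6619 0.0562 0.009 ]]
[[0.6525 0.0885 0.03  ]]
```

>>> send_rows([
  {"dx": 0.028,"dy": -0.029},
  {"dx": 0.028,"dy": -0.029},
  {"dx": 0.028,"dy": -0.029},
  {"dx": 0.028,"dy": -0.029},
  {"dx": 0.028,"dy": -0.029},
  {"dx": 0.028,"dy": -0.029},
  {"dx": 0.028,"dy": -0.029},
  {"dx": 0.028,"dy": -0.029},
  {"dx": 0.028,"dy": -0.029},
  {"dx": 0.028,"dy": -0.029},
])

```text
$.series[0]: bad value
```

>>> send_rows([
  {"dx": 0.028,"dy": -0.029},
  {"dx": 0.028,"dy": -0.029},
  {"dx": 0.028,"dy": -0.029},
  {"dx": 0.028,"dy": -0.029},
  {"dx": 0.028,"dy": -0.029},
  {"dx": 0.028,"dy": -0.029},
  {"dx": 0.028,"dy": -0.029},
  {"dx": 0.028,"dy": -0.029},
  {"dx": 0.028,"dy": -0.029},
  {"dx": 0.028,"dy": -0.029},
])

```text
$.series[0]: bad value
```

>>> send_rows([
  {"twist": 0.16},
  {"twist": 0.16},
  {"twist": 0.16},
  {"twist": 0.166},
  {},
  {},
])

```text
$.series[0]: bad value
```

Run:
```python
from cell import telemetry,cams
from h import *
s=telemetry.get_state();print(s["time_s"],s["eef_pos"],s["tool_rot"],s["ft_force"])
c=cams.camera("wrist");np.savez("wrist1.npz",**c);cv2.imwrite("pics/wrist1.png",c["color"][:,:,::-1])
```

```text
0.15 [ 0.20276639 -0.45677646  0.24991821] [[ 9.13999562e-01  4.05715047e-01 -3.17740738e-04]
 [ 4.05715170e-01 -9.13999203e-01  8.10929184e-04]
 [ 3.85913908e-05 -8.70101156e-04 -9.99999621e-01]] [ 0.31778071  0.35085968 -0.20520494]
```

View pics/wrist1.png

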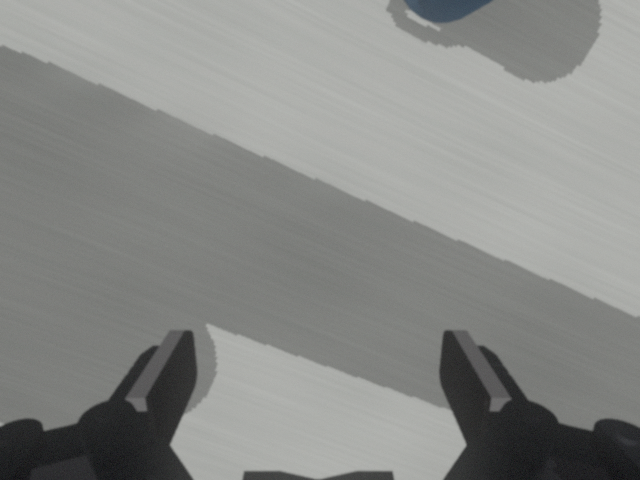

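The rows were refused, so perhaps every key has to be present. I'll try one full row.

>>> send_rows([
  {"jaw": 0.085,"dx": 0.028,"dy": -0.029,"dz": 0,"twist": 0},
])

```text
time_s: 0.32
eef_pos: [0.2164, -0.4197, 0.2497]
tool_rot: [[0.915, 0.404, -0.0], [0.404, -0.915, 0.0], [-0.0, -0.001, -1.0]]
ft_force: [0.2, 1.0, 0.1]
grip_width: 0.991
```

>>> send_rows([
  {"jaw": 0.085,"dx": 0.028,"dy": -0.029,"dz": 0,"twist": 0},
  {"jaw": 0.085,"dx": 0.028,"dy": -0.029,"dz": 0,"twist": 0},
  {"jaw": 0.085,"dx": 0.028,"dy": -0.029,"dz": 0,"twist": 0},
  {"jaw": 0.085,"dx": 0.028,"dy": -0.029,"dz": 0,"twist": 0},
  {"jaw": 0.085,"dx": 0.028,"dy": -0.029,"dz": 0,"twist": 0},
  {"jaw": 0.085,"dx": 0.028,"dy": -0.029,"dz": 0,"twist": 0},
  {"jaw": 0.085,"dx": 0.028,"dy": -0.029,"dz": 0,"twist": 0},
  {"jaw": 0.085,"dx": 0.028,"dy": -0.029,"dz": 0,"twist": 0},
  {"jaw": 0.085,"dx": 0.028,"dy": -0.029,"dz": 0,"twist": 0},
  {"jaw": 0.085,"dx": 0.028,"dy": -0.029,"dz": 0,"twist": 0},
])

```text
time_s: 1.58
eef_pos: [0.3552, -0.0391, 0.2503]
tool_rot: [[0.914, 0.406, 0.0], [0.406, -0.914, -0.0], [0.0, 0.0, -1.0]]
ft_force: [0.4, -0.7, 0.3]
grip_width: 0.991
```

>>> send_rows([
  {"jaw": 0.085,"dx": 0.028,"dy": -0.029,"dz": 0,"twist": 0},
  {"jaw": 0.085,"dx": 0.028,"dy": -0.029,"dz": 0,"twist": 0},
  {"jaw": 0.085,"dx": 0.028,"dy": -0.029,"dz": 0,"twist": 0},
  {"jaw": 0.085,"dx": 0.028,"dy": -0.029,"dz": 0,"twist": 0},
  {"jaw": 0.085,"dx": 0.028,"dy": -0.029,"dz": 0,"twist": 0},
  {"jaw": 0.085,"dx": 0.028,"dy": -0.029,"dz": 0,"twist": 0},
  {"jaw": 0.085,"dx": 0.028,"dy": -0.029,"dz": 0,"twist": 0},
  {"jaw": 0.085,"dx": 0.028,"dy": -0.029,"dz": 0,"twist": 0},
  {"jaw": 0.085,"dx": 0.028,"dy": -0.029,"dz": 0,"twist": 0},
])

```text
time_s: 2.7
eef_pos: [0.4952, 0.2665, 0.2509]
tool_rot: [[0.888, 0.459, -0.016], [0.459, -0.888, 0.029], [-0.001, -0.033, -0.999]]
ft_force: [0.5, 0.2, 0.6]
grip_width: 0.996
```

>>> send_rows([
  {"jaw": 0.085,"dx": 0,"dy": 0,"dz": 0,"twist": 0.16},
  {"jaw": 0.085,"dx": 0,"dy": 0,"dz": 0,"twist": 0.16},
  {"jaw": 0.085,"dx": 0,"dy": 0,"dz": 0,"twist": 0.16},
  {"jaw": 0.085,"dx": 0,"dy": 0,"dz": 0,"twist": 0.166},
  {"jaw": 0.085,"dx": 0,"dy": 0,"dz": 0,"twist": 0},
  {"jaw": 0.085,"dx": 0,"dy": 0,"dz": 0,"twist": 0},
])

```text
time_s: 3.45
eef_pos: [0.5348, 0.1011, 0.2511]
tool_rot: [[0.994, 0.087, -0.073], [0.098, -0.983, 0.158], [-0.058, -0.165, -0.985]]
ft_force: [0.4, 0.5, -0.3]
grip_width: 0.995
```

Run:
```python
from cell import telemetry,cams
from h import *
s=telemetry.get_state();print(s["time_s"],s["eef_pos"],s["tool_rot"],s["ft_force"])
c=cams.camera("wrist");np.savez("wrist1.npz",**c);cv2.imwrite("pics/wrist1b.png",c["color"][:,:,::-1])
```

```text
3.45 [0.53476214 0.10111281 0.25106997] [[ 0.99350895  0.08687792 -0.07343162]
 [ 0.09762774 -0.98253198  0.15842896]
 [-0.05838493 -0.16456955 -0.98463601]] [ 0.42517403  0.4990445  -0.34955838]
```

View pics/wrist1b.png

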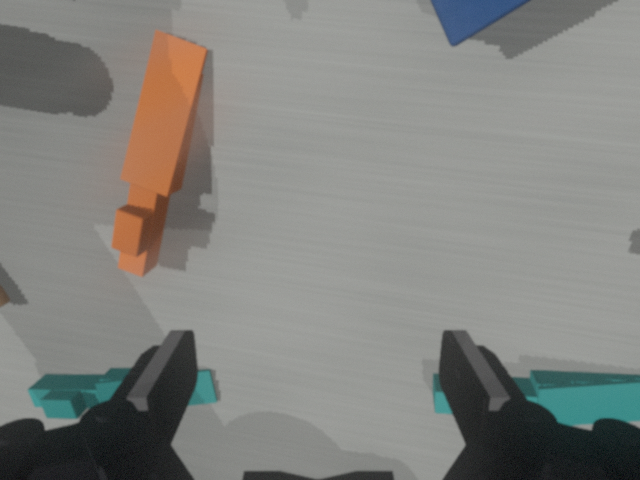

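Run:
```python
from cell import telemetry
s=telemetry.get_state();print(s["qpos"],s["qd"])
```

```text
[0.09794151 0.35532487 0.14680768 1.42069621 0.1655745  3.14058513] [ 0.01669893 -0.00312624 -0.00195217  0.00021939  0.00115663  0.00056047]
```

>>> send_rows([
  {"jaw": 0.06,"dx": 0,"dy": 0,"dz": 0,"twist": -0.18},
  {"jaw": 0.06,"dx": 0,"dy": 0,"dz": 0,"twist": -0.18},
  {"jaw": 0.06,"dx": 0,"dy": 0,"dz": 0,"twist": -0.18},
  {"jaw": 0.06,"dx": 0,"dy": 0,"dz": 0,"twist": -0.18},
  {"jaw": 0.06,"dx": 0,"dy": 0,"dz": 0,"twist": 0},
])

```text
time_s: 4.12
eef_pos: [0.5346, 0.1021, 0.2512]
tool_rot: [[0.689, 0.721, -0.073], [0.722, -0.674, 0.158], [0.065, -0.162, -0.985]]
ft_force: [0.3, -0.1, -0.8]
grip_width: 0.706
```

The last joint hit its upper limit, and the clipped pose left the tool tilted by about 10°. Rows can't tilt the tool directly. I can undo it by reaching past the arm's limit at azimuth -65°, which leans the tool the opposite way. First I'll check that region is clear.

Run:
```python
from cell import telemetry
from h import *
np.set_printoptions(precision=3,suppress=True)
S=load("scene0.npz");D=load("side0.npz")
for p in [(.2,-.45,.1),(.3,-.66,.2),(.34,-.73,.2),(.3,-.66,0),(.34,-.73,0)]: print(p,proj(S,p),proj(D,p))
print("mug",plane(S,[(216,150)],0),"box",plane(S,[(80,170),(157,125)],.0),"steelbowl",plane(S,[(168,178)],0))
print("teal",plane(S,[(285,182),(350,205),(428,240),(500,268)],.02), "jar",plane(S,[(438,375)],0),"weight",plane(S,[(390,380)],0),"brush",plane(S,[(238,200),(266,165)],0))
s=telemetry.get_state();print(s["qpos"],s["tool_rot"])
```

```text
(0.2, -0.45, 0.1) [[264.538  93.423]] [[436.804 180.058]]
(0.3, -0.66, 0.2) [[193.437  56.945]] [[411.379 133.451]]
(0.34, -0.73, 0.2) [[169.692  54.726]] [[401.515 127.676]]
(0.3, -0.66, 0) [[200.956 106.089]] [[408.086 181.962]]
(0.34, -0.73, 0) [[178.744 103.525]] [[398.777 174.97 ]]
mug [[ 0.417 -0.461  0.   ]] box [[ 0.757 -0.727  0.   ]
 [ 0.461 -0.7    0.   ]] steelbowl [[ 0.597 -0.483  0.   ]]
teal [[ 0.392 -0.19   0.02 ]
 [ 0.337  0.009  0.02 ]
 [ 0.295  0.247  0.02 ]
 [ 0.245  0.449  0.02 ]] jar [[0.604 0.488 0.   ]] weight [[0.688 0.407 0.   ]] brush [[ 0.521 -0.258  0.   ]
 [ 0.363 -0.296  0.   ]]
[0.099 0.355 0.147 1.421 0.166 2.422] [[ 0.689  0.721 -0.073]
 [ 0.722 -0.674  0.158]
 [ 0.065 -0.162 -0.985]]
```

>>> send_rows([
  {"jaw": 0.06,"dx": -0.0375,"dy": 0.0149,"dz": -0.005,"twist": 0},
  {"jaw": 0.06,"dx": -0.0375,"dy": 0.0149,"dz": -0.005,"twist": 0},
  {"jaw": 0.06,"dx": -0.0375,"dy": 0.0149,"dz": -0.005,"twist": 0},
  {"jaw": 0.06,"dx": -0.0375,"dy": 0.0149,"dz": -0.005,"twist": 0},
  {"jaw": 0.06,"dx": -0.0375,"dy": 0.0149,"dz": -0.005,"twist": 0},
  {"jaw": 0.06,"dx": -0.0375,"dy": 0.0149,"dz": -0.005,"twist": 0},
  {"jaw": 0.06,"dx": -0.0375,"dy": 0.0149,"dz": -0.005,"twist": 0},
  {"jaw": 0.06,"dx": -0.0375,"dy": 0.0149,"dz": -0.005,"twist": 0},
  {"jaw": 0.06,"dx": -0.0375,"dy": 0.0149,"dz": -0.005,"twist": 0},
])

```text
time_s: 5.25
eef_pos: [0.4016, -0.2406, 0.252]
tool_rot: [[0.693, 0.718, -0.073], [0.718, -0.677, 0.158], [0.064, -0.162, -0.985]]
ft_force: [-0.1, -0.6, 0.5]
grip_width: 0.703
```

>>> send_rows([
  {"jaw": 0.06,"dx": -0.0375,"dy": 0.0149,"dz": -0.005,"twist": 0},
  {"jaw": 0.06,"dx": -0.0375,"dy": 0.0149,"dz": -0.005,"twist": 0},
  {"jaw": 0.06,"dx": -0.0375,"dy": 0.0149,"dz": -0.005,"twist": 0},
  {"jaw": 0.06,"dx": -0.0375,"dy": 0.0149,"dz": -0.005,"twist": 0},
  {"jaw": 0.06,"dx": -0.0375,"dy": 0.0149,"dz": -0.005,"twist": 0},
  {"jaw": 0.06,"dx": -0.0375,"dy": 0.0149,"dz": -0.005,"twist": 0},
  {"jaw": 0.06,"dx": -0.0375,"dy": 0.0149,"dz": -0.005,"twist": 0},
  {"jaw": 0.06,"dx": -0.0375,"dy": 0.0149,"dz": -0.005,"twist": 0},
  {"jaw": 0.06,"dx": -0.0375,"dy": 0.0149,"dz": -0.005,"twist": 0},
])

```text
time_s: 6.38
eef_pos: [0.2691, -0.5816, 0.2527]
tool_rot: [[0.693, 0.718, -0.073], [0.718, -0.677, 0.158], [0.064, -0.162, -0.985]]
ft_force: [0.5, -0.5, 0.9]
grip_width: 0.701
```

Run:
```python
from cell import telemetry
s=telemetry.get_state();print(s["qpos"],s["tool_rot"],s["eef_pos"])
```

```text
[-1.13741683e+00  7.35777621e-01  7.67031736e-01  1.77721134e+00
 -1.61050819e-04  1.19529714e+00] [[ 0.69265573  0.71753125 -0.07332771]
 [ 0.71844442 -0.6773815   0.15808831]
 [ 0.06376246 -0.16218266 -0.9846985 ]] [ 0.26908326 -0.58164167  0.25270222]
```

>>> send_rows([
  {"jaw": 0.06,"dx": -0.0108,"dy": 0.0275,"dz": -0.0052,"twist": 0},
  {"jaw": 0.06,"dx": -0.0108,"dy": 0.0275,"dz": -0.0052,"twist": 0},
  {"jaw": 0.06,"dx": -0.0108,"dy": 0.0275,"dz": -0.0052,"twist": 0},
  {"jaw": 0.06,"dx": 0,"dy": 0,"dz": 0,"twist": 0},
])

```text
time_s: 6.88
eef_pos: [0.2976, -0.6399, 0.2377]
tool_rot: [[0.692, 0.719, -0.067], [0.72, -0.679, 0.145], [0.058, -0.148, -0.987]]
ft_force: [0.3, -0.8, -0.8]
grip_width: 0.704
```

Run:
```python
from cell import telemetry
s=telemetry.get_state();print(s["qpos"],s["tool_rot"],s["eef_pos"])
```

```text
[-1.13549460e+00  1.04478393e+00  1.34881637e+00  2.03506274e+00
  9.03259648e-05  1.19675976e+00] [[ 0.69195688  0.71880469 -0.06719744]
 [ 0.71957462 -0.67917001  0.14470818]
 [ 0.05837843 -0.14848539 -0.98718997]] [ 0.29763665 -0.63994154  0.23771261]
```

>>> send_rows([
  {"jaw": 0.06,"dx": -0.0021,"dy": 0.0055,"dz": -0.0263,"twist": 0},
  {"jaw": 0.06,"dx": -0.0021,"dy": 0.0055,"dz": -0.0263,"twist": 0},
  {"jaw": 0.06,"dx": 0,"dy": 0,"dz": 0,"twist": 0},
])

```text
time_s: 7.25
eef_pos: [0.297, -0.6401, 0.2757]
tool_rot: [[0.689, 0.724, -0.044], [0.724, -0.683, 0.095], [0.039, -0.097, -0.994]]
ft_force: [0.0, -0.3, 0.2]
grip_width: 0.701
```

Run:
```python
from cell import telemetry
s=telemetry.get_state();print(s["qpos"],s["tool_rot"],s["eef_pos"])
```

```text
[-1.13637964e+00  9.92935910e-01  1.35337918e+00  2.03633793e+00
  1.74265880e-04  1.19285252e+00] [[ 0.68865094  0.72375713 -0.04399446]
 [ 0.72405031 -0.68314097  0.09523428]
 [ 0.03887207 -0.09743738 -0.99448224]] [ 0.29703623 -0.64007242  0.27571716]
```

>>> send_rows([
  {"jaw": 0.06,"dx": -0.002,"dy": 0.006,"dz": -0.026,"twist": 0},
  {"jaw": 0.06,"dx": -0.002,"dy": 0.007,"dz": -0.026,"twist": 0},
  {"jaw": 0.06,"dx": -0.002,"dy": 0.007,"dz": -0.026,"twist": 0},
  {"jaw": 0.06,"dx": 0,"dy": 0,"dz": 0,"twist": 0},
])

```text
time_s: 7.75
eef_pos: [0.2973, -0.6366, 0.3163]
tool_rot: [[0.688, 0.726, -0.02], [0.726, -0.686, 0.043], [0.018, -0.044, -0.999]]
ft_force: [0.8, 0.0, -0.0]
grip_width: 0.706
```

Run:
```python
from cell import telemetry
s=telemetry.get_state();print(s["qpos"],s["tool_rot"],s["eef_pos"])
```

```text
[-1.13408611e+00  9.35241279e-01  1.35315860e+00  2.03614438e+00
  3.90928097e-04  1.19464400e+00] [[ 0.68760427  0.72581836 -0.01969957]
 [ 0.72586792 -0.68648066  0.04312849]
 [ 0.01778007 -0.04395462 -0.9988753 ]] [ 0.29729493 -0.63664836  0.31627973]
```

>>> send_rows([
  {"jaw": 0.06,"dx": -0.002,"dy": 0.009,"dz": -0.026,"twist": 0},
  {"jaw": 0.06,"dx": -0.002,"dy": 0.009,"dz": -0.026,"twist": 0},
  {"jaw": 0.06,"dx": 0,"dy": 0,"dz": 0,"twist": 0},
])

```text
time_s: 8.12
eef_pos: [0.2985, -0.6323, 0.344]
tool_rot: [[0.687, 0.726, -0.003], [0.726, -0.687, 0.007], [0.003, -0.007, -1.0]]
ft_force: [0.5, 0.4, -0.1]
grip_width: 0.7
```

Run:
```python
from cell import telemetry
s=telemetry.get_state();print(s["qpos"],s["tool_rot"],s["eef_pos"])
```

```text
[-1.12999772e+00  8.95733232e-01  1.35315929e+00  2.03614019e+00
  5.86744786e-04  1.19863964e+00] [[ 0.68736151  0.72630989 -0.00284753]
 [ 0.72630739 -0.68733009  0.00741122]
 [ 0.00342565 -0.00716237 -0.99996848]] [ 0.29848823 -0.63230884  0.34397595]
```

>>> send_rows([
  {"jaw": 0.06,"dx": -0.001,"dy": 0.004,"dz": -0.011,"twist": 0},
  {"jaw": 0.06,"dx": 0,"dy": 0,"dz": 0,"twist": 0},
])

```text
time_s: 8.38
eef_pos: [0.2985, -0.6315, 0.3484]
tool_rot: [[0.687, 0.726, -0.0], [0.726, -0.687, 0.002], [0.001, -0.001, -1.0]]
ft_force: [-0.6, 0.2, -0.7]
grip_width: 0.701
```

Run:
```python
from cell import telemetry
s=telemetry.get_state();print(s["qpos"],s["tool_rot"],s["eef_pos"])
```

```text
[-1.12945732e+00  8.89246023e-01  1.35284337e+00  2.03604521e+00
  5.61478819e-04  1.19933842e+00] [[ 6.87470419e-01  7.26212355e-01 -1.97774312e-04]
 [ 7.26211514e-01 -6.87469151e-01  1.73311838e-03]
 [ 1.12264824e-03 -1.33509360e-03 -9.99998479e-01]] [ 0.29852896 -0.631528    0.34840828]
```

>>> send_rows([
  {"jaw": 0.06,"dx": 0,"dy": 0,"dz": 0.001,"twist": -0.175},
  {"jaw": 0.06,"dx": 0,"dy": 0,"dz": 0.001,"twist": -0.175},
  {"jaw": 0.06,"dx": 0,"dy": 0,"dz": 0.001,"twist": -0.175},
  {"jaw": 0.06,"dx": 0,"dy": 0,"dz": 0,"twist": -0.175},
  {"jaw": 0.06,"dx": 0,"dy": 0,"dz": 0,"twist": -0.175},
  {"jaw": 0.06,"dx": 0,"dy": 0,"dz": 0,"twist": -0.175},
  {"jaw": 0.06,"dx": 0,"dy": 0,"dz": 0,"twist": -0.175},
  {"jaw": 0.06,"dx": 0,"dy": 0,"dz": 0,"twist": -0.175},
  {"jaw": 0.06,"dx": 0,"dy": 0,"dz": 0,"twist": -0.175},
  {"jaw": 0.06,"dx": 0,"dy": 0,"dz": 0,"twist": -0.175},
])

```text
time_s: 9.62
eef_pos: [0.2985, -0.6316, 0.3446]
tool_rot: [[-0.84, 0.542, -0.001], [0.542, 0.84, 0.003], [0.002, 0.002, -1.0]]
ft_force: [-0.1, -0.4, -0.1]
grip_width: 0.703
```

>>> send_rows([
  {"jaw": 0.06,"dx": 0,"dy": 0,"dz": 0.0,"twist": -0.175},
  {"jaw": 0.06,"dx": 0,"dy": 0,"dz": 0,"twist": -0.175},
  {"jaw": 0.06,"dx": 0,"dy": 0,"dz": 0,"twist": 0},
])

```text
time_s: 10.0
eef_pos: [0.2985, -0.6315, 0.3446]
tool_rot: [[-0.974, 0.228, -0.001], [0.228, 0.974, 0.003], [0.001, 0.003, -1.0]]
ft_force: [0.1, -0.1, -0.3]
grip_width: 0.701
```

>>> send_rows([
  {"jaw": 0.06,"dx": 0.0016,"dy": 0.0395,"dz": 0.004,"twist": 0},
  {"jaw": 0.06,"dx": 0.0016,"dy": 0.0395,"dz": 0.004,"twist": 0},
  {"jaw": 0.06,"dx": 0.0016,"dy": 0.0395,"dz": 0.004,"twist": 0},
  {"jaw": 0.06,"dx": 0.0016,"dy": 0.0395,"dz": 0.004,"twist": 0},
  {"jaw": 0.06,"dx": 0.0016,"dy": 0.0395,"dz": 0.004,"twist": 0},
  {"jaw": 0.06,"dx": 0.0016,"dy": 0.0395,"dz": 0.004,"twist": 0},
  {"jaw": 0.06,"dx": 0.0016,"dy": 0.0395,"dz": 0.004,"twist": 0},
  {"jaw": 0.06,"dx": 0.0016,"dy": 0.0395,"dz": 0.004,"twist": 0},
  {"jaw": 0.06,"dx": 0.0016,"dy": 0.0395,"dz": 0.004,"twist": 0},
  {"jaw": 0.06,"dx": 0.0016,"dy": 0.0395,"dz": 0.004,"twist": 0},
])

```text
time_s: 11.25
eef_pos: [0.37, -0.2701, 0.3114]
tool_rot: [[-0.973, 0.232, -0.0], [0.232, 0.973, 0.002], [0.001, 0.002, -1.0]]
ft_force: [0.4, 0.1, 0.7]
grip_width: 0.701
```

>>> send_rows([
  {"jaw": 0.06,"dx": 0.0016,"dy": 0.0395,"dz": 0.01,"twist": 0},
  {"jaw": 0.06,"dx": 0.0016,"dy": 0.0395,"dz": 0.01,"twist": 0},
  {"jaw": 0.06,"dx": 0.0016,"dy": 0.0395,"dz": 0.01,"twist": 0},
  {"jaw": 0.06,"dx": 0.0016,"dy": 0.0395,"dz": 0.01,"twist": 0},
  {"jaw": 0.06,"dx": 0.0016,"dy": 0.0395,"dz": 0.01,"twist": 0},
  {"jaw": 0.06,"dx": 0.0016,"dy": 0.0395,"dz": 0.01,"twist": 0},
  {"jaw": 0.06,"dx": 0.0016,"dy": 0.0395,"dz": 0.01,"twist": 0},
  {"jaw": 0.06,"dx": 0.0016,"dy": 0.0395,"dz": 0.01,"twist": 0},
  {"jaw": 0.06,"dx": 0.0016,"dy": 0.0395,"dz": 0.01,"twist": 0},
  {"jaw": 0.06,"dx": 0.0016,"dy": 0.0395,"dz": 0.01,"twist": 0},
])

```text
time_s: 12.5
eef_pos: [0.444, 0.1186, 0.2122]
tool_rot: [[-0.973, 0.232, -0.0], [0.232, 0.973, 0.002], [0.001, 0.002, -1.0]]
ft_force: [0.3, -0.7, -0.6]
grip_width: 0.702
```

>>> send_rows([
  {"jaw": 0.06,"dx": 0.0016,"dy": 0.0395,"dz": 0.01,"twist": 0},
  {"jaw": 0.06,"dx": 0.0016,"dy": 0.0395,"dz": 0.01,"twist": 0},
  {"jaw": 0.06,"dx": 0.0016,"dy": 0.0395,"dz": 0.01,"twist": 0},
  {"jaw": 0.06,"dx": 0.0016,"dy": 0.0395,"dz": 0.01,"twist": 0},
  {"jaw": 0.06,"dx": 0,"dy": 0,"dz": 0,"twist": 0},
])

```text
time_s: 13.12
eef_pos: [0.4732, 0.2745, 0.1716]
tool_rot: [[-0.973, 0.229, -0.002], [0.229, 0.973, 0.002], [0.002, 0.001, -1.0]]
ft_force: [-0.5, -0.2, 0.3]
grip_width: 0.7
```

Run:
```python
from cell import telemetry,cams
from h import *
s=telemetry.get_state();print(s["time_s"],s["eef_pos"],s["tool_rot"],s["ft_force"],s["qpos"])
c=cams.camera("wrist");np.savez("wrist2.npz",**c);cv2.imwrite("pics/wrist2.png",c["color"][:,:,::-1])
```

```text
13.125 [0.47321077 0.27451055 0.17158774] [[-0.97344579  0.22891027 -0.00183743]
 [ 0.22890669  0.97344637  0.00197233]
 [ 0.00224012  0.00149935 -0.99999637]] [-0.4575158  -0.20518843  0.33863315] [ 0.52423582  0.33569118 -0.07076829  1.16494029  0.00262718  0.7551917 ]
```

View pics/wrist2.png

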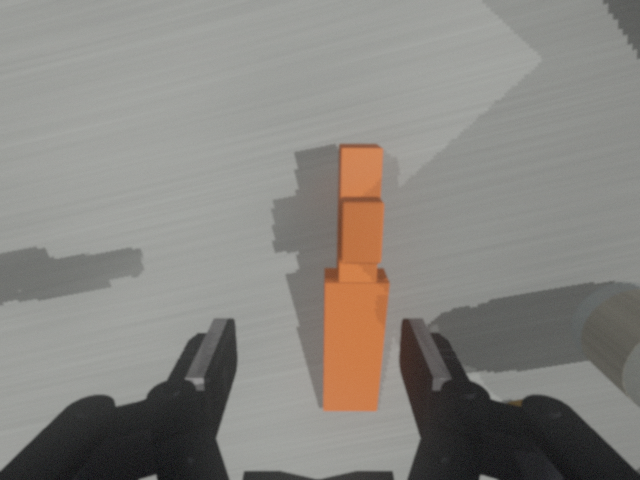

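Run:
```python
from h import *
np.set_printoptions(precision=4,suppress=True)
W=load("wrist2.npz")
g=plane(W,[(341,202),(383,202),(383,263),(342,263)],.045);print(g,g.mean(0))
t=plane(W,[(322,410),(379,410)],.004);print(t,t.mean(0));v=t.mean(0)-g.mean(0);print("yaw",np.arctan2(v[1],v[0]),np.linalg.norm(v[:2]))
S=load("scene0.npz");D=load("side0.npz")
print(proj(S,g.mean(0)),proj(D,g.mean(0)))
R=np.array([[-.97344,.22891],[.22891,.97345]]); print("tool shift",R.T@(g.mean(0)-[.4732,.2745,0])[:2])
print("jar",plane(W,[(575,330)],.0))
```

```text
[[0.4517 0.2923 0.045 ]
 [0.4575 0.3168 0.045 ]
 [0.496  0.3097 0.045 ]
 [0.4901 0.2847 0.045 ]] [0.4738 0.3009 0.045 ]
[[0.6292 0.24   0.004 ]
 [0.6399 0.2858 0.004 ]] [0.6345 0.2629 0.004 ]
yaw -0.23213321400153106 0.1650987874754443
[[408.2959 287.1412]] [[327.0486 313.4725]]
tool shift [0.0054 0.0258]
jar [[0.6029 0.4469 0.    ]]
```

>>> send_rows([
  {"jaw": 0.06,"dx": 0.0055,"dy": 0.026,"dz": 0,"twist": 0},
  {"jaw": 0.06,"dx": 0,"dy": 0,"dz": 0.03,"twist": 0},
  {"jaw": 0.06,"dx": 0,"dy": 0,"dz": 0.03,"twist": 0},
  {"jaw": 0.06,"dx": 0,"dy": 0,"dz": 0.03,"twist": 0},
  {"jaw": 0.06,"dx": 0,"dy": 0,"dz": 0.02,"twist": 0},
  {"jaw": 0.06,"dx": 0,"dy": 0,"dz": 0,"twist": 0},
])

```text
time_s: 13.92
eef_pos: [0.4733, 0.2981, 0.0622]
tool_rot: [[-0.973, 0.23, -0.002], [0.23, 0.973, 0.001], [0.003, 0.001, -1.0]]
ft_force: [0.5, -0.2, 0.2]
grip_width: 0.702
```

Run:
```python
from cell import telemetry,cams
from h import *
s=telemetry.get_state();print(s["time_s"],s["eef_pos"],s["tool_rot"],s["ft_force"],s["qpos"])
c=cams.camera("wrist");np.savez("wrist3.npz",**c);cv2.imwrite("pics/wrist3.png",c["color"][:,:,::-1])
```

```text
13.925 [0.47331388 0.29810792 0.06217686] [[-9.73241179e-01  2.29774362e-01 -2.31315264e-03]
 [ 2.29772349e-01  9.73243776e-01  1.10482456e-03]
 [ 2.50512177e-03  5.43762238e-04 -9.99996714e-01]] [ 0.49232449 -0.20070142  0.19852417] [ 0.56091748  0.4395168  -0.20979001  0.92286049  0.00216604  0.79276119]
```

View pics/wrist3.png

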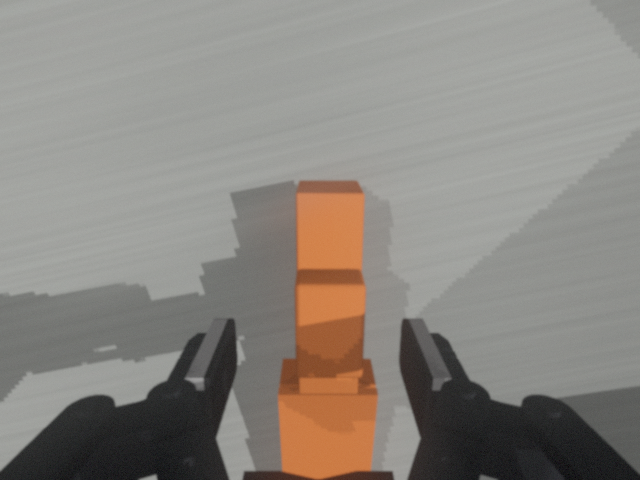

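>>> send_rows([
  {"jaw": 0.06,"dx": 0,"dy": 0.003,"dz": 0,"twist": 0},
  {"jaw": 0.06,"dx": 0,"dy": 0,"dz": 0.015,"twist": 0},
  {"jaw": 0.06,"dx": 0,"dy": 0,"dz": 0.014,"twist": 0},
  {"jaw": 0.06,"dx": 0,"dy": 0,"dz": 0,"twist": 0},
])

```text
time_s: 14.48
eef_pos: [0.4737, 0.3019, 0.0323]
tool_rot: [[-0.974, 0.227, -0.003], [0.227, 0.974, 0.001], [0.003, 0.0, -1.0]]
ft_force: [0.9, -0.1, -0.6]
grip_width: 0.702
```

>>> send_rows([
  {"jaw": 0.02,"dx": 0,"dy": 0,"dz": 0,"twist": 0},
  {"jaw": 0.02,"dx": 0,"dy": 0,"dz": 0,"twist": 0},
  {"jaw": 0.02,"dx": 0,"dy": 0,"dz": 0,"twist": 0},
  {"jaw": 0.02,"dx": 0,"dy": 0,"dz": 0,"twist": 0},
  {"jaw": 0.02,"dx": 0,"dy": 0,"dz": 0,"twist": 0},
  {"jaw": 0.02,"dx": 0,"dy": 0,"dz": 0,"twist": 0},
], newtons=30)

```text
time_s: 15.22
eef_pos: [0.4749, 0.3027, 0.0343]
tool_rot: [[-0.974, 0.227, 0.0], [0.227, 0.974, 0.003], [0.0, 0.003, -1.0]]
ft_force: [-1.2, -0.3, 5.9]
grip_width: 0.299
```

Run:
```python
from cell import telemetry,cams
from h import *
s=telemetry.get_state();print(s["time_s"],s["eef_pos"],s["tool_rot"],s["ft_force"],s["ft_torque"],s["grip_width"]*.0854)
```

```text
15.225 [0.47494537 0.30268612 0.0342979 ] [[-9.73945611e-01  2.26781640e-01  1.86196068e-04]
 [ 2.26781211e-01  9.73941374e-01  2.91249822e-03]
 [ 4.79157069e-04  2.87884063e-03 -9.99995741e-01]] [-1.2445339  -0.25981901  5.86455611] [-0.05509294  0.11324675  0.0212081 ] 0.025533996002827193
```

>>> send_rows([
  {"jaw": 0.02,"dx": 0,"dy": 0,"dz": -0.0015,"twist": 0},
  {"jaw": 0.02,"dx": 0,"dy": 0,"dz": 0,"twist": 0},
])

```text
time_s: 15.48
eef_pos: [0.4745, 0.3024, 0.0353]
tool_rot: [[-0.974, 0.227, -0.001], [0.227, 0.974, 0.002], [0.001, 0.002, -1.0]]
ft_force: [0.3, 0.6, -2.0]
grip_width: 0.297
```

>>> send_rows([
  {"jaw": 0.02,"dx": 0,"dy": 0,"dz": 0.0006,"twist": -0.035},
  {"jaw": 0.02,"dx": 0,"dy": 0,"dz": 0,"twist": -0.036},
  {"jaw": 0.02,"dx": -0.0054,"dy": -0.0192,"dz": 0,"twist": 0},
  {"jaw": 0.02,"dx": -0.0054,"dy": -0.0192,"dz": 0,"twist": 0},
  {"jaw": 0.02,"dx": -0.0034,"dy": -0.0195,"dz": 0,"twist": 0},
  {"jaw": 0.02,"dx": -0.0034,"dy": -0.0195,"dz": 0,"twist": 0},
])

```text
time_s: 16.23
eef_pos: [0.4799, 0.2215, 0.0346]
tool_rot: [[-0.987, 0.158, -0.001], [0.158, 0.987, 0.002], [0.001, 0.002, -1.0]]
ft_force: [0.1, -0.1, -2.1]
grip_width: 0.299
```

>>> send_rows([
  {"jaw": 0.02,"dx": -0.0026,"dy": -0.0195,"dz": 0.0005,"twist": 0},
  {"jaw": 0.02,"dx": -0.0026,"dy": -0.0195,"dz": 0,"twist": 0},
  {"jaw": 0.02,"dx": -0.0026,"dy": -0.0195,"dz": 0,"twist": 0},
  {"jaw": 0.02,"dx": -0.0026,"dy": -0.0195,"dz": 0,"twist": 0},
  {"jaw": 0.02,"dx": -0.0026,"dy": -0.0195,"dz": 0,"twist": 0},
  {"jaw": 0.02,"dx": -0.0026,"dy": -0.0195,"dz": 0,"twist": 0},
  {"jaw": 0.02,"dx": -0.0026,"dy": -0.0195,"dz": 0,"twist": 0},
  {"jaw": 0.02,"dx": 0,"dy": 0,"dz": 0,"twist": 0},
])

```text
time_s: 17.23
eef_pos: [0.4768, 0.0833, 0.0343]
tool_rot: [[-0.987, 0.159, 0.001], [0.159, 0.987, 0.001], [-0.001, 0.001, -1.0]]
ft_force: [-0.3, -9.6, 12.0]
grip_width: 0.3
```

```bash
cat > look.py <<'E'
import sys
from cell import telemetry,cams
from h import *
np.set_printoptions(precision=4,suppress=True)
def look(tag,names=("scene","side","wrist")):
    s=telemetry.get_state();print(round(s["time_s"],2),s["eef_pos"],s["tool_rot"][:,0],s["ft_force"],s["ft_torque"])
    for n in names:
        c=cams.camera(n);np.savez(f"{n}_{tag}.npz",**c)
        if n=="wrist":cv2.imwrite(f"pics/wrist_{tag}.png",c["color"][:,:,::-1])
        if n=="scene":crop(c,190,260,120,90,6,f"pics/scene_{tag}.png")
        if n=="side":crop(c,220,220,130,90,6,f"pics/side_{tag}.png")
if __name__=="__main__":look(sys.argv[1],sys.argv[2:] or ("scene","side","wrist"))
E
python3 look.py a
```

```text
17.23 [0.4768 0.0833 0.0343] [-0.9873  0.1588 -0.0006] [-0.3468 -9.5832 12.0374] [-1.9499  0.1515  0.1681]
```

View pics/scene_a.png

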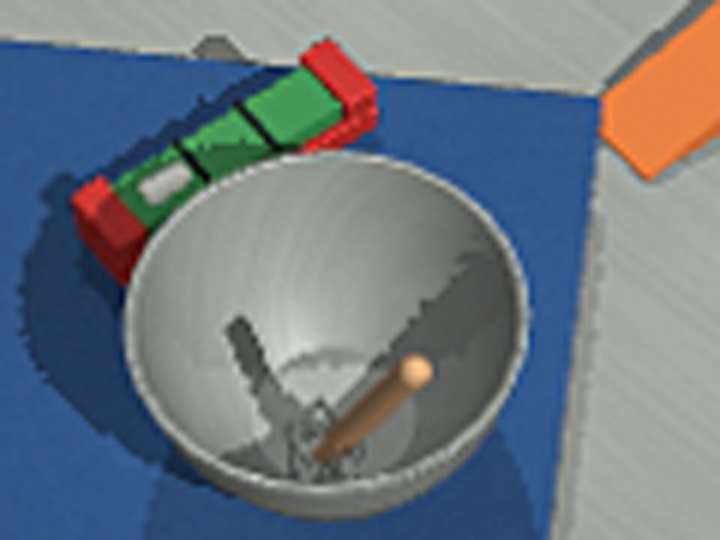

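View pics/side_a.png

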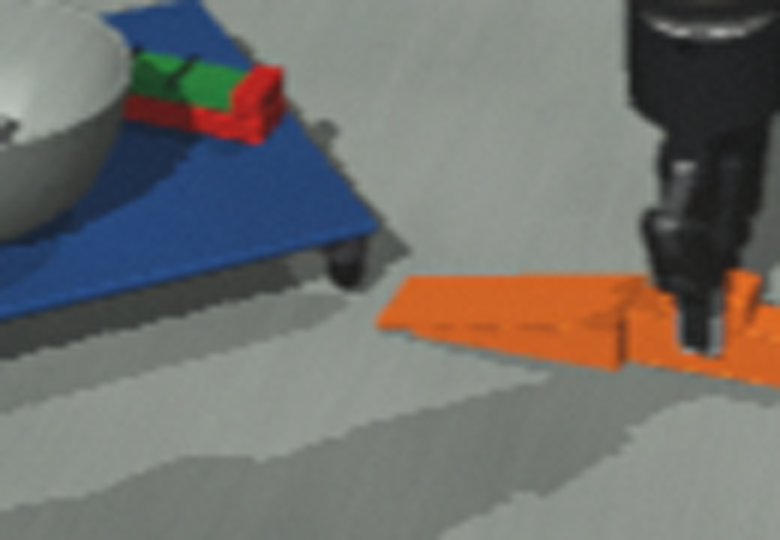

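View pics/wrist_a.png

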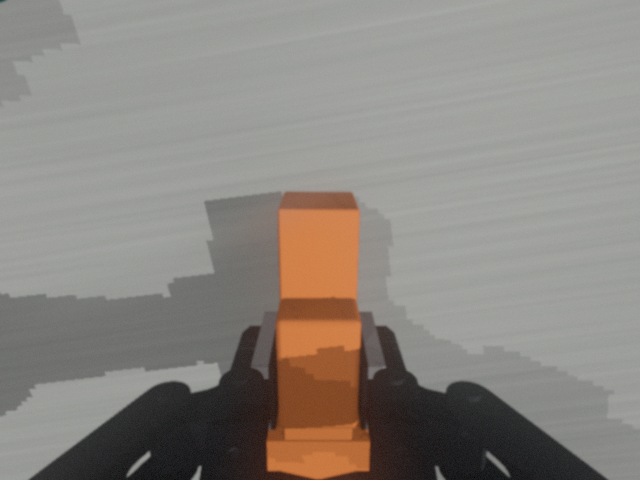

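>>> send_rows([
  {"jaw": 0.02,"dx": 0,"dy": 0,"dz": -0.0007,"twist": 0},
  {"jaw": 0.02,"dx": 0,"dy": 0,"dz": 0,"twist": 0},
])

```text
time_s: 17.62
eef_pos: [0.476, 0.085, 0.0343]
tool_rot: [[-0.988, 0.157, -0.001], [0.157, 0.988, 0.002], [0.001, 0.002, -1.0]]
ft_force: [-1.1, -2.4, 2.2]
grip_width: 0.298
```

Run:
```python
from h import *
from cell import telemetry
np.set_printoptions(precision=4,suppress=True)
s=telemetry.get_state();print(s["eef_pos"],s["ft_force"],s["ft_torque"],s["tool_rot"])
S=load("scene_a.npz");D=load("side_a.npz")
# side: foot bottom & tip corners ; scene tip corners
t=np.array([(410,277),(378,325)])/6+[220,220]-.42
f=np.array([(347,288)])/6+[220,220]-.42
T=plane(D,t,.004);print("tip side",T,T.mean(0))
print("tip scene", plane(S,np.array([(652,181)])/6+[190,260]-.42,.004))
for z in(.006,.008):print("foot",plane(D,f,z))
e=s["eef_pos"];u=-s["tool_rot"][:,0];print("tip by fk",e+u*.165)
# plate near corner scene
c=tri(S,np.array([(601,97)])/6+[190,260]-.42,D,np.array([(378,230)])/6+[220,220]-.42);print(c)
```

```text
[0.476  0.085  0.0343] [-1.0516 -2.4288  2.163 ] [-0.5386  0.2001 -0.0583] [[-0.9875  0.1574 -0.0011]
 [ 0.1574  0.9875  0.0019]
 [ 0.0014  0.0017 -1.    ]]
tip side [[0.636  0.0343 0.004 ]
 [0.6415 0.0793 0.004 ]] [0.6387 0.0568 0.004 ]
tip scene [[0.6404 0.0798 0.004 ]]
foot [[0.6637 0.0516 0.006 ]]
foot [[0.6628 0.0547 0.008 ]]
tip by fk [0.639  0.059  0.0341]
[[0.6439 0.0544 0.0441]]
```

>>> send_rows([
  {"jaw": 0.02,"dx": -0.008,"dy": 0,"dz": 0,"twist": 0},
  {"jaw": 0.02,"dx": -0.008,"dy": 0,"dz": 0,"twist": 0},
  {"jaw": 0.02,"dx": -0.008,"dy": 0,"dz": 0,"twist": 0},
  {"jaw": 0.02,"dx": -0.006,"dy": 0,"dz": 0,"twist": 0},
])

```text
time_s: 18.12
eef_pos: [0.5065, 0.0808, 0.0343]
tool_rot: [[-0.988, 0.157, -0.001], [0.157, 0.988, 0.002], [0.001, 0.002, -1.0]]
ft_force: [-4.5, 0.6, 4.5]
grip_width: 0.303
```

>>> send_rows([
  {"jaw": 0.02,"dx": -0.005,"dy": 0,"dz": 0,"twist": 0},
  {"jaw": 0.02,"dx": -0.005,"dy": 0,"dz": 0,"twist": 0},
  {"jaw": 0.02,"dx": -0.005,"dy": 0,"dz": 0,"twist": 0},
  {"jaw": 0.02,"dx": -0.005,"dy": 0,"dz": 0,"twist": 0},
])

```text
time_s: 18.62
eef_pos: [0.5242, 0.0779, 0.0343]
tool_rot: [[-0.988, 0.157, -0.004], [0.157, 0.988, 0.003], [0.004, 0.002, -1.0]]
ft_force: [-20.4, 3.8, 19.4]
grip_width: 0.305
```

```bash
python3 look.py b scene side
```

```text
18.62 [0.5242 0.0779 0.0343] [-0.9876  0.1568  0.0042] [-20.3672   3.8002  19.4342] [0.4111 3.7132 0.0542]
```

View pics/side_b.png

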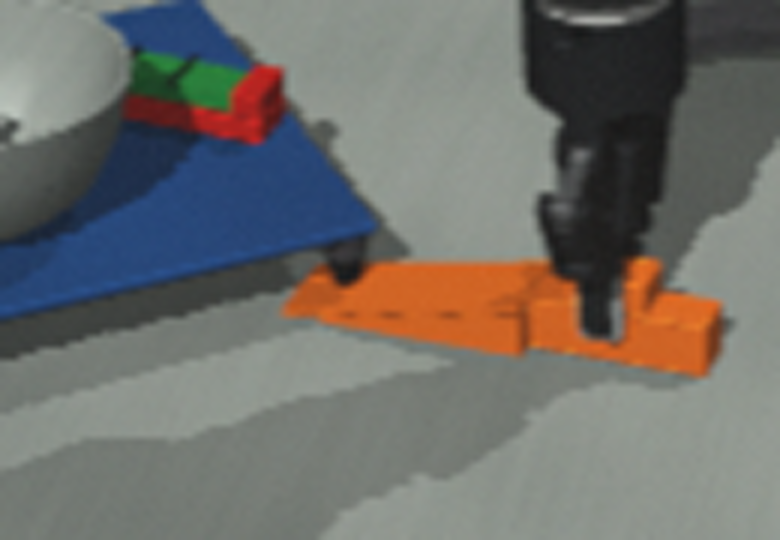

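View pics/scene_b.png

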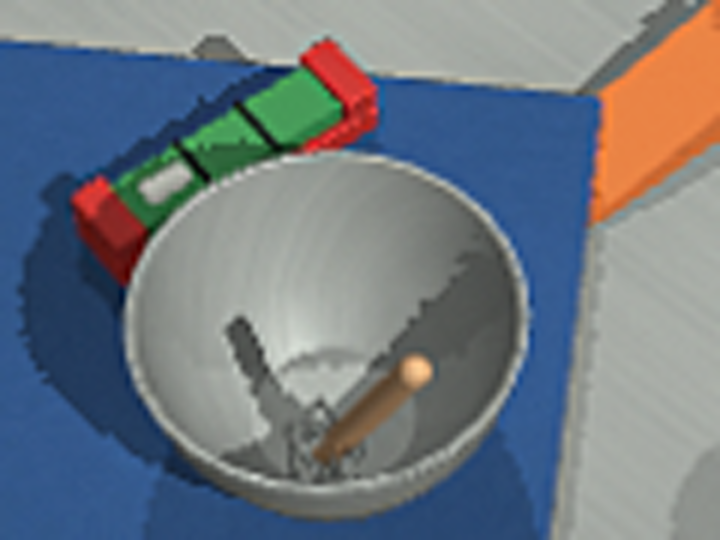

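>>> send_rows([
  {"jaw": 0.02,"dx": 0,"dy": 0,"dz": -0.0008,"twist": 0},
  {"jaw": 0.02,"dx": 0,"dy": 0,"dz": 0,"twist": 0},
  {"jaw": 0.02,"dx": 0,"dy": 0,"dz": 0,"twist": 0},
])

```text
time_s: 19.1
eef_pos: [0.5254, 0.0777, 0.0349]
tool_rot: [[-0.988, 0.157, -0.001], [0.157, 0.988, 0.002], [0.002, 0.002, -1.0]]
ft_force: [-5.4, 0.5, -1.9]
grip_width: 0.299
```

```bash
python3 look.py c scene
```

```text
19.1 [0.5254 0.0777 0.0349] [-0.9876  0.1571  0.0018] [-5.3909  0.5258 -1.9422] [0.2026 1.1343 0.0296]
```

>>> send_rows([
  {"jaw": 0.02,"dx": -0.004,"dy": 0,"dz": 0,"twist": 0},
  {"jaw": 0.02,"dx": -0.004,"dy": 0,"dz": 0,"twist": 0},
  {"jaw": 0.02,"dx": -0.004,"dy": 0,"dz": 0,"twist": 0},
])

```text
time_s: 19.52
eef_pos: [0.5362, 0.0759, 0.0346]
tool_rot: [[-0.988, 0.157, -0.004], [0.157, 0.988, 0.003], [0.004, 0.002, -1.0]]
ft_force: [-13.2, 3.7, 1.0]
grip_width: 0.3
```

>>> send_rows([
  {"jaw": 0.02,"dx": -0.004,"dy": 0,"dz": 0,"twist": 0},
  {"jaw": 0.02,"dx": -0.004,"dy": 0,"dz": 0,"twist": 0},
  {"jaw": 0.02,"dx": 0,"dy": 0,"dz": 0,"twist": 0},
])

```text
time_s: 19.9
eef_pos: [0.545, 0.0746, 0.0348]
tool_rot: [[-0.988, 0.157, -0.002], [0.157, 0.988, 0.002], [0.002, 0.002, -1.0]]
ft_force: [-5.0, 0.1, -3.0]
grip_width: 0.297
```

```bash
python3 look.py d scene side
```

```text
19.9 [0.545  0.0746 0.0348] [-0.9876  0.1571  0.0022] [-4.9912  0.1236 -3.0168] [ 0.1692  1.0772 -0.0321]
```

View pics/side_d.png

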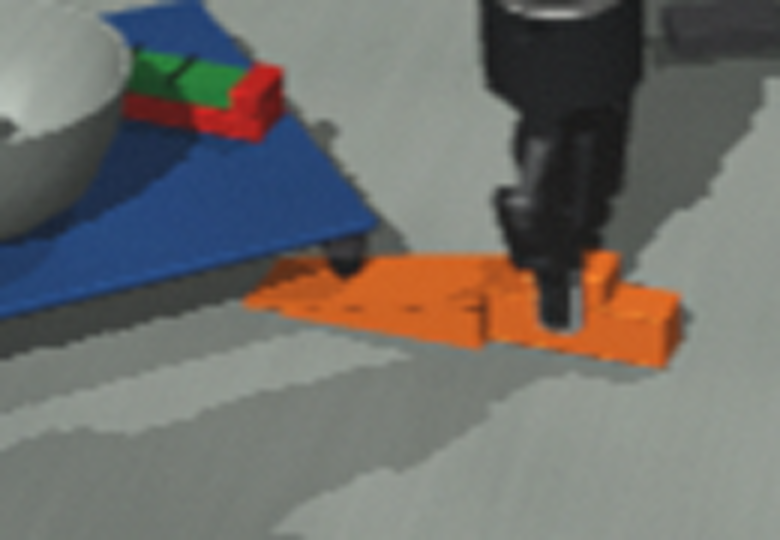

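View pics/scene_d.png

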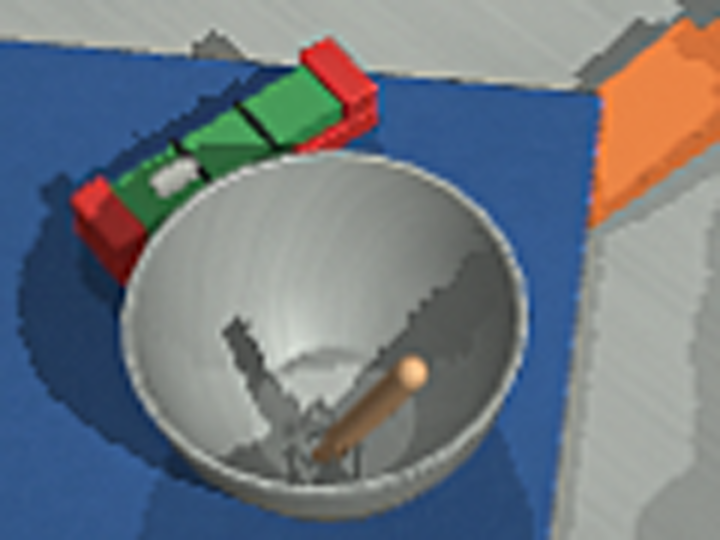

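>>> send_rows([
  {"jaw": 0.02,"dx": -0.004,"dy": 0,"dz": 0,"twist": 0},
  {"jaw": 0.02,"dx": -0.004,"dy": 0,"dz": 0,"twist": 0},
  {"jaw": 0.02,"dx": -0.004,"dy": 0,"dz": 0,"twist": 0},
  {"jaw": 0.02,"dx": -0.004,"dy": 0,"dz": 0,"twist": 0},
])

```text
time_s: 20.5
eef_pos: [0.5595, 0.0722, 0.0344]
tool_rot: [[-0.988, 0.157, -0.004], [0.157, 0.988, 0.003], [0.005, 0.002, -1.0]]
ft_force: [-13.7, 2.5, 0.8]
grip_width: 0.3
```

>>> send_rows([
  {"jaw": 0.02,"dx": -0.003,"dy": 0,"dz": 0,"twist": 0},
  {"jaw": 0.02,"dx": 0,"dy": 0,"dz": 0,"twist": 0},
  {"jaw": 0.02,"dx": 0,"dy": 0,"dz": 0,"twist": 0},
  {"jaw": 0.02,"dx": 0,"dy": 0,"dz": 0,"twist": 0},
  {"jaw": 0.02,"dx": 0,"dy": 0,"dz": 0,"twist": 0},
  {"jaw": 0.02,"dx": 0,"dy": 0,"dz": 0,"twist": 0},
])

```text
time_s: 21.25
eef_pos: [0.5637, 0.0715, 0.0347]
tool_rot: [[-0.988, 0.157, -0.002], [0.157, 0.988, 0.002], [0.002, 0.002, -1.0]]
ft_force: [-5.3, 0.7, -3.4]
grip_width: 0.301
```

```bash
python3 look.py e scene
cat > bub.py <<'E'
import sys
from h import *
def prof(c,L1,L2,off):
    L1=np.array(L1,float);L2=np.array(L2,float);u=L2-L1;n=np.array([u[1],-u[0]])/np.hypot(*u)
    mid=(L1+L2)/2
    mm=np.arange(-45,40.1,.5)
    a=np.array([mid+u*m/31 for m in mm])
    out=0
    for o in off:
        p=(a+n*o).astype(np.float32).reshape(-1,1,2)
        out=out+cv2.remap(c["color"],p,None,cv2.INTER_LINEAR)[:,0].astype(float)
    return mm,out/len(off)
for t in sys.argv[1:]:
    c=load(f"scene_{t}.npz")
    k=np.array([190,260])-.42
    mm,p=prof(c,np.array([190,160])/6+k,np.array([255,127])/6+k,[-1,-.5,0,.5,1])
    b=p[:,0]  # red: bubble bright, green low, lines dark
    w=np.clip(b-110,0,None)*(mm>-40)*(mm<30); 
    print(t,"bubble mm", (w*mm).sum()/w.sum(), "edges",mm[w>0][[0,-1]] if (w>0).any() else None)
    g=p[:,1]; print([ (m,int(r),int(x)) for m,r,x in zip(mm[::4],b[::4],g[::4])])
E
python3 bub.py a e
```

```text
21.25 [0.5637 0.0715 0.0347] [-0.9876  0.1571  0.0022] [-5.3308  0.7311 -3.3851] [ 0.1524  1.1798 -0.0389]
a bubble mm -28.504928165720017 edges [-39.  -19.5]
[(np.float64(-45.0), 42, 103), (np.float64(-43.0), 40, 99), (np.float64(-41.0), 64, 108), (np.float64(-39.0), 114, 133), (np.float64(-37.0), 139, 152), (np.float64(-35.0), 139, 152), (np.float64(-33.0), 132, 148), (np.float64(-31.0), 142, 155), (np.float64(-29.0), 142, 154), (np.float64(-27.0), 144, 156), (np.float64(-25.0), 146, 157), (np.float64(-23.0), 148, 158), (np.float64(-21.0), 145, 158), (np.float64(-19.0), 106, 132), (np.float64(-17.0), 45, 68), (np.float64(-15.0), 16, 26), (np.float64(-13.0), 33, 67), (np.float64(-11.0), 47, 103), (np.float64(-9.0), 46, 101), (np.float64(-7.0), 53, 118), (np.float64(-5.0), 50, 110), (np.float64(-3.0), 50, 110), (np.float64(-1.0), 55, 119), (np.float64(1.0), 59, 129), (np.float64(3.0), 63, 139), (np.float64(5.0), 67, 147), (np.float64(7.0), 65, 144), (np.float64(9.0), 65, 144), (np.float64(11.0), 72, 159), (np.float64(13.0), 66, 144), (np.float64(15.0), 39, 78), (np.float64(17.0), 30,
[... 946 characters left out ...]
, 178), (np.float64(-7.0), 195, 196), (np.float64(-5.0), 185, 186), (np.float64(-3.0), 175, 177), (np.float64(-1.0), 112, 149), (np.float64(1.0), 58, 129), (np.float64(3.0), 60, 139), (np.float64(5.0), 60, 133), (np.float64(7.0), 64, 141), (np.float64(9.0), 73, 160), (np.float64(11.0), 75, 163), (np.float64(13.0), 63, 139), (np.float64(15.0), 33, 64), (np.float64(17.0), 34, 55), (np.float64(19.0), 60, 125), (np.float64(21.0), 71, 156), (np.float64(23.0), 71, 157), (np.float64(25.0), 70, 155), (np.float64(27.0), 71, 154), (np.float64(29.0), 71, 155), (np.float64(31.0), 71, 155), (np.float64(33.0), 71, 154), (np.float64(35.0), 70, 154), (np.float64(37.0), 71, 155), (np.float64(39.0), 71, 155)]
```

View pics/scene_e.png

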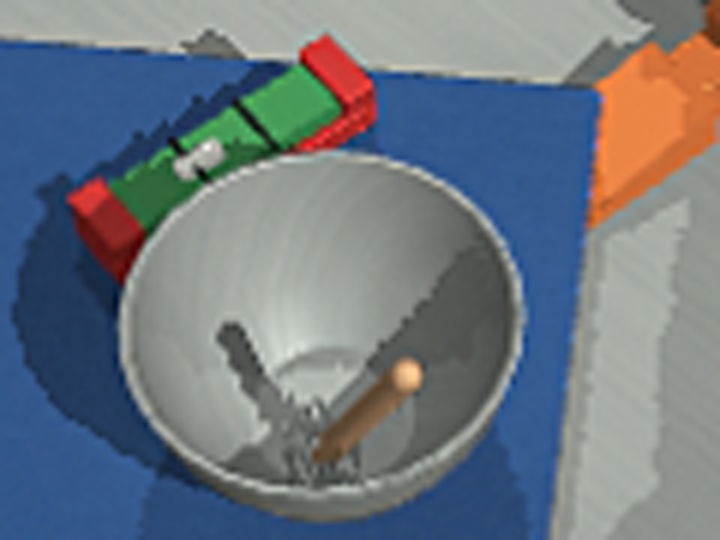

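>>> send_rows([
  {"jaw": 0.02,"dx": -0.004,"dy": 0,"dz": 0,"twist": 0},
  {"jaw": 0.02,"dx": -0.004,"dy": 0,"dz": 0,"twist": 0},
  {"jaw": 0.02,"dx": -0.004,"dy": 0,"dz": 0,"twist": 0},
  {"jaw": 0.02,"dx": 0,"dy": 0,"dz": 0,"twist": 0},
])

```text
time_s: 21.8
eef_pos: [0.5758, 0.0697, 0.0347]
tool_rot: [[-0.988, 0.157, -0.002], [0.157, 0.988, 0.002], [0.002, 0.002, -1.0]]
ft_force: [-4.0, 1.2, -4.2]
grip_width: 0.299
```

>>> send_rows([
  {"jaw": 0.02,"dx": 0,"dy": 0,"dz": 0,"twist": 0},
  {"jaw": 0.02,"dx": 0,"dy": 0,"dz": 0,"twist": 0},
  {"jaw": 0.02,"dx": 0,"dy": 0,"dz": 0,"twist": 0},
  {"jaw": 0.02,"dx": 0,"dy": 0,"dz": 0,"twist": 0},
  {"jaw": 0.02,"dx": 0,"dy": 0,"dz": 0,"twist": 0},
  {"jaw": 0.02,"dx": 0,"dy": 0,"dz": 0,"twist": 0},
  {"jaw": 0.02,"dx": 0,"dy": 0,"dz": 0,"twist": 0},
])

```text
time_s: 22.68
eef_pos: [0.576, 0.0697, 0.0351]
tool_rot: [[-0.988, 0.157, -0.001], [0.157, 0.988, 0.002], [0.001, 0.002, -1.0]]
ft_force: [-4.9, 0.1, -5.3]
grip_width: 0.296
```

```bash
python3 look.py f scene
python3 - <<'E'
s=open('bub.py').read().split("    g=p[:,1]")[0]
s+='''
    d=p.sum(1); 
    for lo,hi in((-22,-9),(10,23)):
        m=(mm>=lo)&(mm<=hi); q=np.clip(200-d[m],0,None); print(" line",(q*mm[m]).sum()/max(q.sum(),1e-9), d[m].min())
'''
open('bub.py','w').write(s)
E
python3 bub.py a e f
```

```text
22.68 [0.576  0.0697 0.0351] [-0.9876  0.1572  0.0012] [-4.8663  0.1438 -5.2995] [-0.0162  1.2951 -0.1297]
a bubble mm -28.504928165720017 edges [-39.  -19.5]
 line -14.837867485739359 63.0
 line 16.50451224752901 105.39999999999999
e bubble mm -11.22545842554537 edges [-22.5  -1. ]
 line 0.0 435.4
 line 16.103027754415475 107.2
f bubble mm -2.0077117928511115 edges [-14.   8.]
 line -16.984685073339083 111.80000000000001
 line 16.204913121629716 127.8
```

View pics/scene_f.png

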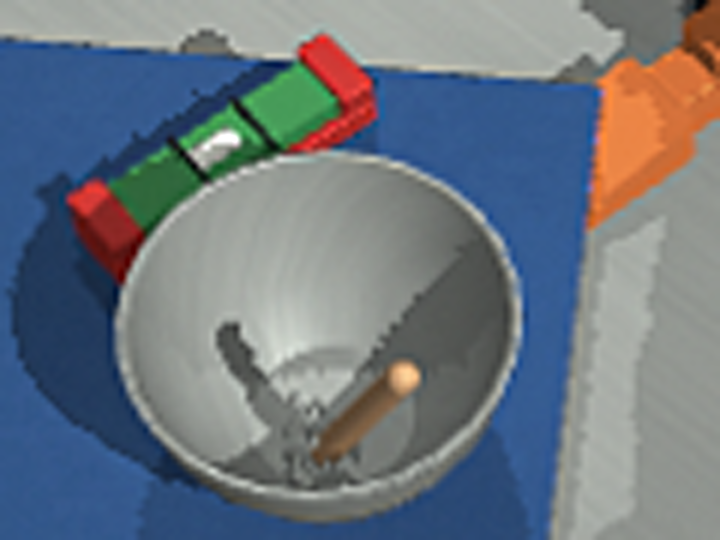

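>>> send_rows([
  {"jaw": 0.02,"dx": -0.001,"dy": 0,"dz": 0.0005,"twist": 0},
  {"jaw": 0.02,"dx": -0.001,"dy": 0,"dz": 0,"twist": 0},
  {"jaw": 0.02,"dx": -0.001,"dy": 0,"dz": 0,"twist": 0},
  {"jaw": 0.02,"dx": 0,"dy": 0,"dz": 0,"twist": 0},
  {"jaw": 0.02,"dx": 0,"dy": 0,"dz": 0,"twist": 0},
  {"jaw": 0.02,"dx": 0,"dy": 0,"dz": 0,"twist": 0},
  {"jaw": 0.02,"dx": 0,"dy": 0,"dz": 0,"twist": 0},
  {"jaw": 0.02,"dx": 0,"dy": 0,"dz": 0,"twist": 0},
  {"jaw": 0.02,"dx": 0,"dy": 0,"dz": 0,"twist": 0},
])

```text
time_s: 23.85
eef_pos: [0.5787, 0.0694, 0.0346]
tool_rot: [[-0.988, 0.157, -0.001], [0.157, 0.988, 0.003], [0.002, 0.002, -1.0]]
ft_force: [-8.3, 0.8, -3.2]
grip_width: 0.297
```

```bash
python3 look.py g scene; python3 bub.py g
```

```text
23.85 [0.5787 0.0694 0.0346] [-0.9876  0.157   0.0017] [-8.3266  0.843  -3.2092] [ 0.1543  1.6748 -0.0961]
g bubble mm -1.6233595800524931 edges [-13.5   8. ]
 line -16.776996370235935 121.6
 line 16.19078520441272 131.8
```

>>> send_rows([
  {"jaw": 0.028,"dx": 0,"dy": 0,"dz": 0,"twist": 0},
  {"jaw": 0.034,"dx": 0,"dy": 0,"dz": 0,"twist": 0},
  {"jaw": 0.045,"dx": 0,"dy": 0,"dz": 0,"twist": 0},
  {"jaw": 0.06,"dx": 0,"dy": 0,"dz": 0,"twist": 0},
  {"jaw": 0.06,"dx": 0,"dy": 0,"dz": 0,"twist": 0},
  {"jaw": 0.06,"dx": 0,"dy": 0,"dz": 0,"twist": 0},
  {"jaw": 0.06,"dx": 0,"dy": 0,"dz": 0,"twist": 0},
])

```text
time_s: 24.78
eef_pos: [0.5791, 0.0693, 0.0346]
tool_rot: [[-0.988, 0.157, -0.001], [0.157, 0.988, 0.002], [0.001, 0.002, -1.0]]
ft_force: [-0.3, -0.2, -0.6]
grip_width: 0.705
```

```bash
python3 look.py h scene wrist; python3 bub.py h
```

```text
24.77 [0.5791 0.0693 0.0346] [-0.9876  0.1571  0.0009] [-0.3052 -0.246  -0.5845] [-0.0061  0.0002  0.0027]
h bubble mm -1.5514450239026512 edges [-13.5   8. ]
 line -16.781012091356917 120.0
 line 16.201086956521735 134.0
```

View pics/wrist_h.png

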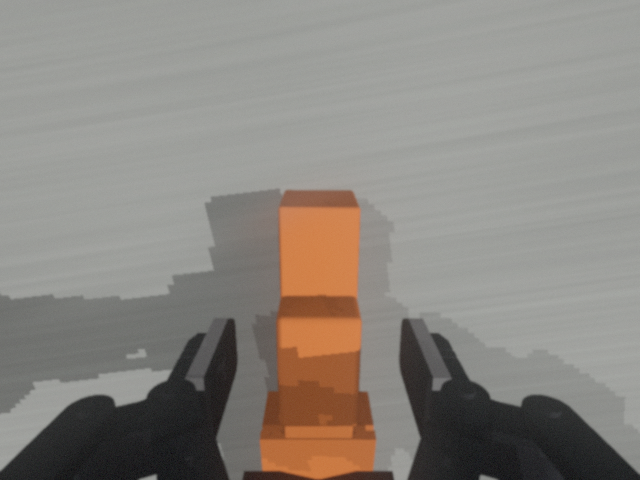

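View pics/scene_h.png

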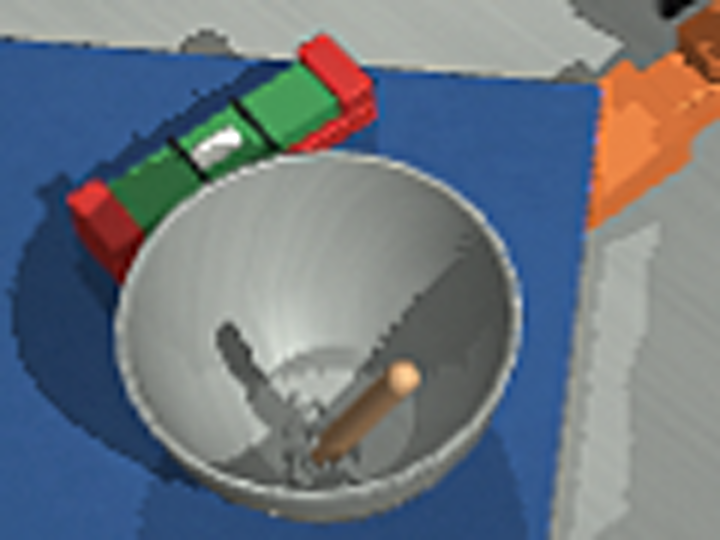

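>>> send_rows([
  {"jaw": 0.06,"dx": 0,"dy": 0,"dz": -0.015,"twist": 0},
  {"jaw": 0.06,"dx": 0,"dy": 0,"dz": -0.03,"twist": 0},
  {"jaw": 0.06,"dx": 0,"dy": 0,"dz": -0.05,"twist": 0},
  {"jaw": 0.06,"dx": 0,"dy": 0,"dz": -0.05,"twist": 0},
  {"jaw": 0.06,"dx": 0,"dy": 0,"dz": -0.05,"twist": 0},
  {"jaw": 0.06,"dx": -0.03,"dy": 0,"dz": -0.02,"twist": 0},
  {"jaw": 0.06,"dx": 0,"dy": 0,"dz": 0,"twist": 0},
  {"jaw": 0.06,"dx": 0,"dy": 0,"dz": 0,"twist": 0},
])

```text
time_s: 25.88
eef_pos: [0.6082, 0.064, 0.2493]
tool_rot: [[-0.988, 0.157, -0.001], [0.157, 0.988, 0.002], [0.002, 0.002, -1.0]]
ft_force: [-0.5, 0.5, 0.3]
grip_width: 0.704
```

```bash
python3 look.py i scene wrist side; python3 bub.py i
```

```text
25.88 [0.6082 0.064  0.2493] [-0.9876  0.1572  0.0018] [-0.5206  0.4753  0.2877] [-0.0086 -0.0009 -0.0105]
i bubble mm -1.4671070970619386 edges [-13.5   8. ]
 line -16.82455779514603 117.2
 line 16.15044776119403 128.6
```

View pics/wrist_i.png

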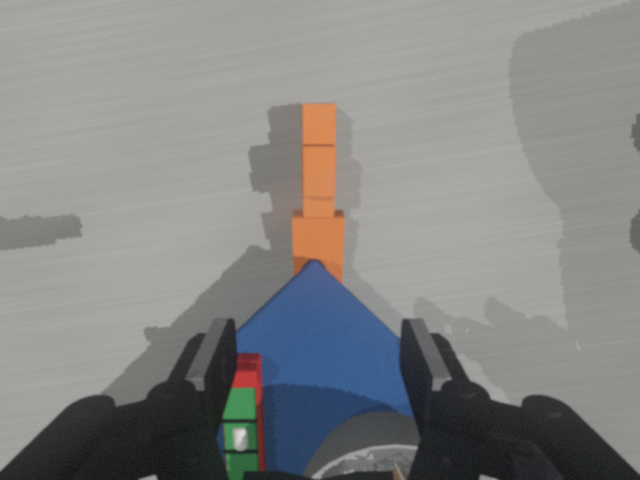

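View pics/side_i.png

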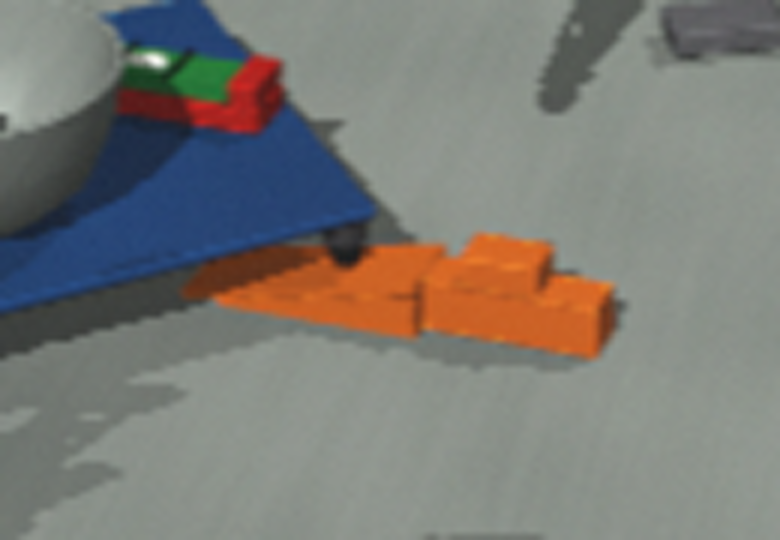

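Both black lines and the bubble show in the wrist picture at about (240,438). I'll measure them there on a crop.

Run:
```python
from h import *
W=load("wrist_i.npz")
crop(W,205,345,75,135,5,"pics/wl_i.png")
# near-vertical level; profile rows over cols 230..250
a=W["color"][400:475,230:238].mean(1).astype(int)
b=W["color"][400:475,238:246].mean(1).astype(int)
for i in range(0,75):print(400+i,a[i],b[i],end=" | " if i%3<2 else "\n")
```

```text
400 [ 71 143  89] [ 71 143  87] | 401 [ 70 142  87] [ 70 142  86] | 402 [ 70 142  87] [ 70 143  87]
403 [ 70 143  86] [ 71 143  88] | 404 [ 70 142  86] [ 72 143  88] | 405 [ 70 142  86] [ 71 143  87]
406 [ 70 143  87] [ 71 143  87] | 407 [ 69 142  86] [ 70 143  87] | 408 [ 70 143  87] [ 70 143  86]
409 [ 70 143  86] [ 71 143  87] | 410 [ 72 144  88] [ 69 142  86] | 411 [ 71 143  87] [ 71 143  88]
412 [ 69 142  86] [ 71 143  86] | 413 [ 71 143  88] [ 71 143  87] | 414 [ 70 143  86] [ 70 143  87]
415 [ 70 142  87] [ 69 142  86] | 416 [ 68 141  85] [ 70 142  86] | 417 [ 68 137  84] [ 65 135  81]
418 [ 60 121  74] [ 58 117  72] | 419 [45 88 55] [45 82 52] | 420 [36 56 41] [38 51 41]
421 [36 48 40] [38 48 41] | 422 [44 72 50] [45 73 52] | 423 [ 56 108  67] [ 56 109  69]
424 [ 66 133  81] [ 66 133  82] | 425 [ 71 142  87] [ 69 141  86] | 426 [ 73 142  88] [ 82 143  94]
427 [ 87 143  97] [110 146 114] | 428 [106 147 112] [142 154 140] | 429 [122 152 125] [167 170 164]
430 [135 160 136] [187 189 185] | 431 [141 164 142] [201 201 199] | 432 [143 166 144] [206 207 203]
433 [143 167 144] [205 2
[... 627 characters left out ...]
| 453 [39 68 47] [37 66 44]
454 [44 87 54] [43 87 53] | 455 [47 98 59] [47 98 60] | 456 [ 51 105  63] [ 49 101  61]
457 [ 51 106  64] [ 49 102  62] | 458 [ 48 105  62] [ 50 103  62] | 459 [ 49 105  62] [ 48 101  60]
460 [ 49 104  62] [ 48 101  61] | 461 [ 47 101  60] [ 48 102  60] | 462 [ 49 102  62] [ 48 101  61]
463 [ 47 101  60] [ 48 102  61] | 464 [ 47 101  60] [ 49 102  61] | 465 [ 46 101  60] [ 49 102  61]
466 [ 49 103  61] [ 47 101  60] | 467 [ 47 103  60] [ 49 102  61] | 468 [ 49 104  62] [ 47 101  59]
469 [ 48 104  61] [ 48 100  61] | 470 [ 46 101  58] [46 97 59] | 471 [ 46 100  59] [44 92 57]
472 [ 48 101  59] [42 86 53] | 473 [ 47 101  60] [41 83 53] | 474 [ 48 101  61] [41 81 51]
```

View pics/wl_i.png

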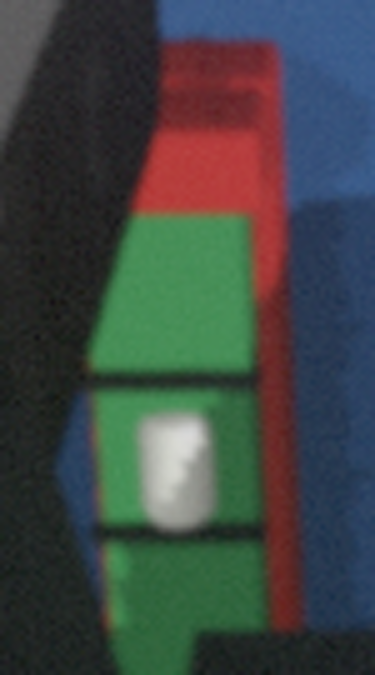

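Lines are at rows 420.7 and 451.8 and the bubble spans 427.5 to 450, so its centre is about 2.3 mm towards the far end. The scene view shows the same direction. It needs about 3.5 mm more wedge, so I'll take the grip again.

>>> send_rows([
  {"jaw": 0.06,"dx": 0.0295,"dy": 0.0006,"dz": 0.02,"twist": 0},
  {"jaw": 0.06,"dx": 0,"dy": 0,"dz": 0.05,"twist": 0},
  {"jaw": 0.06,"dx": 0,"dy": 0,"dz": 0.05,"twist": 0},
  {"jaw": 0.06,"dx": 0,"dy": 0,"dz": 0.04,"twist": 0},
  {"jaw": 0.06,"dx": 0,"dy": 0,"dz": 0.02,"twist": 0},
  {"jaw": 0.06,"dx": 0,"dy": 0,"dz": 0,"twist": 0},
])

```text
time_s: 26.78
eef_pos: [0.578, 0.0696, 0.0682]
tool_rot: [[-0.988, 0.157, -0.004], [0.157, 0.988, 0.002], [0.004, 0.001, -1.0]]
ft_force: [-0.7, 0.0, -0.1]
grip_width: 0.701
```

>>> send_rows([
  {"jaw": 0.06,"dx": -0.001,"dy": 0,"dz": 0.018,"twist": 0},
  {"jaw": 0.06,"dx": 0,"dy": 0,"dz": 0.0145,"twist": 0},
  {"jaw": 0.06,"dx": 0,"dy": 0,"dz": 0,"twist": 0},
])

```text
time_s: 27.15
eef_pos: [0.58, 0.0696, 0.0367]
tool_rot: [[-0.988, 0.157, -0.002], [0.157, 0.988, 0.002], [0.002, 0.002, -1.0]]
ft_force: [0.4, 0.8, -0.9]
grip_width: 0.703
```

>>> send_rows([
  {"jaw": 0.04,"dx": 0,"dy": 0,"dz": 0,"twist": 0},
  {"jaw": 0.03,"dx": 0,"dy": 0,"dz": 0,"twist": 0},
  {"jaw": 0.02,"dx": 0,"dy": 0,"dz": 0,"twist": 0},
  {"jaw": 0.02,"dx": 0,"dy": 0,"dz": 0,"twist": 0},
  {"jaw": 0.02,"dx": 0,"dy": 0,"dz": 0,"twist": 0},
  {"jaw": 0.02,"dx": 0,"dy": 0,"dz": 0,"twist": 0},
], newtons=25)

```text
time_s: 27.9
eef_pos: [0.581, 0.0695, 0.0379]
tool_rot: [[-0.988, 0.157, 0.0], [0.157, 0.988, 0.002], [-0.0, 0.002, -1.0]]
ft_force: [-1.2, -0.5, 5.4]
grip_width: 0.298
```

```bash
python3 look.py j scene; python3 bub.py j
```

```text
27.9 [0.581  0.0695 0.0379] [-0.9875  0.1575 -0.    ] [-1.174  -0.4891  5.4447] [-0.2598  0.2716 -0.3235]
j bubble mm -1.093643977947413 edges [-13.5   9. ]
 line -16.716588419405323 92.6
 line 16.132107023411372 134.60000000000002
```

>>> send_rows([
  {"jaw": 0.02,"dx": 0,"dy": 0,"dz": -0.0009,"twist": 0},
  {"jaw": 0.02,"dx": -0.0012,"dy": 0,"dz": 0,"twist": 0},
  {"jaw": 0.02,"dx": -0.0012,"dy": 0,"dz": 0,"twist": 0},
  {"jaw": 0.02,"dx": -0.0011,"dy": 0,"dz": 0,"twist": 0},
  {"jaw": 0.02,"dx": 0,"dy": 0,"dz": 0,"twist": 0},
  {"jaw": 0.02,"dx": 0,"dy": 0,"dz": 0,"twist": 0},
  {"jaw": 0.02,"dx": 0,"dy": 0,"dz": 0,"twist": 0},
  {"jaw": 0.02,"dx": 0,"dy": 0,"dz": 0,"twist": 0},
  {"jaw": 0.02,"dx": 0,"dy": 0,"dz": 0,"twist": 0},
  {"jaw": 0.02,"dx": 0,"dy": 0,"dz": 0,"twist": 0},
])

```text
time_s: 29.2
eef_pos: [0.5815, 0.0693, 0.0379]
tool_rot: [[-0.988, 0.157, -0.005], [0.157, 0.988, 0.003], [0.006, 0.002, -1.0]]
ft_force: [-20.8, 1.4, 14.8]
grip_width: 0.301
```

```bash
python3 look.py k scene; python3 bub.py k
```

```text
29.2 [0.5815 0.0693 0.0379] [-0.9876  0.1568  0.0056] [-20.8385   1.3967  14.7789] [ 0.1145  3.681  -0.2349]
k bubble mm -1.6243851787080557 edges [-13.5   8. ]
 line -16.782258064516128 118.4
 line 16.172480620155042 132.0
```

>>> send_rows([
  {"jaw": 0.02,"dx": 0,"dy": 0,"dz": -0.0006,"twist": 0},
  {"jaw": 0.02,"dx": 0,"dy": 0,"dz": 0,"twist": 0},
  {"jaw": 0.02,"dx": 0,"dy": 0,"dz": -0.0004,"twist": 0},
  {"jaw": 0.02,"dx": 0,"dy": 0,"dz": 0,"twist": 0},
])

```text
time_s: 29.75
eef_pos: [0.5819, 0.0692, 0.0381]
tool_rot: [[-0.988, 0.157, -0.005], [0.157, 0.988, 0.003], [0.005, 0.002, -1.0]]
ft_force: [-12.2, 1.2, -1.2]
grip_width: 0.297
```

>>> send_rows([
  {"jaw": 0.02,"dx": -0.001,"dy": 0,"dz": 0,"twist": 0},
  {"jaw": 0.02,"dx": -0.001,"dy": 0,"dz": 0,"twist": 0},
  {"jaw": 0.02,"dx": -0.0005,"dy": 0,"dz": 0,"twist": 0},
  {"jaw": 0.02,"dx": 0,"dy": 0,"dz": 0,"twist": 0},
])

```text
time_s: 30.25
eef_pos: [0.5846, 0.0689, 0.0382]
tool_rot: [[-0.988, 0.157, -0.005], [0.157, 0.988, 0.003], [0.005, 0.002, -1.0]]
ft_force: [-9.4, 2.4, -1.5]
grip_width: 0.299
```

>>> send_rows([
  {"jaw": 0.02,"dx": 0,"dy": 0,"dz": 0,"twist": 0},
  {"jaw": 0.02,"dx": 0,"dy": 0,"dz": 0,"twist": 0},
  {"jaw": 0.02,"dx": 0,"dy": 0,"dz": 0,"twist": 0},
  {"jaw": 0.02,"dx": 0,"dy": 0,"dz": 0,"twist": 0},
  {"jaw": 0.02,"dx": 0,"dy": 0,"dz": 0,"twist": 0},
  {"jaw": 0.02,"dx": 0,"dy": 0,"dz": 0,"twist": 0},
])

```text
time_s: 31.0
eef_pos: [0.5846, 0.0688, 0.0382]
tool_rot: [[-0.988, 0.157, -0.005], [0.157, 0.988, 0.003], [0.005, 0.002, -1.0]]
ft_force: [-9.4, 1.5, -1.8]
grip_width: 0.301
```

```bash
python3 look.py l scene; python3 bub.py l
```

```text
31.0 [0.5846 0.0688 0.0382] [-0.9876  0.1568  0.0049] [-9.3682  1.5066 -1.8344] [ 0.2014  1.8261 -0.0347]
l bubble mm 0.13049042694788554 edges [-12.   10.5]
 line -16.84937545922116 95.80000000000001
 line 16.130320890635236 134.6
```

View pics/scene_l.png

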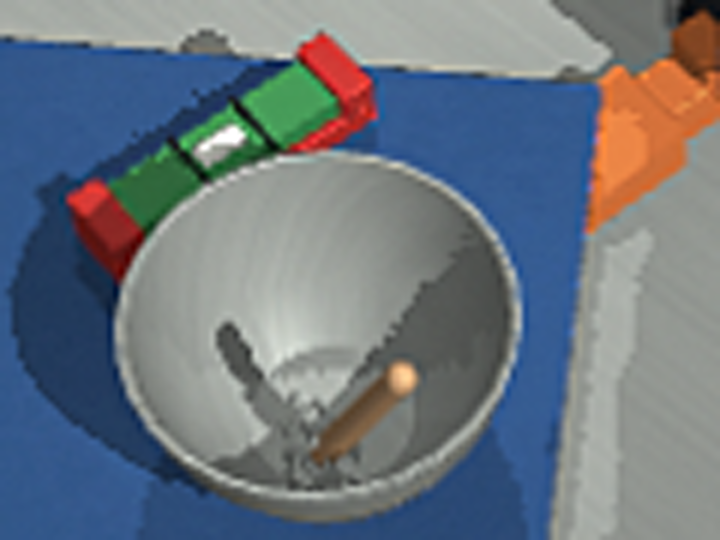

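>>> send_rows([
  {"jaw": 0.028,"dx": 0,"dy": 0,"dz": 0,"twist": 0},
  {"jaw": 0.034,"dx": 0,"dy": 0,"dz": 0,"twist": 0},
  {"jaw": 0.045,"dx": 0,"dy": 0,"dz": 0,"twist": 0},
  {"jaw": 0.06,"dx": 0,"dy": 0,"dz": 0,"twist": 0},
  {"jaw": 0.06,"dx": 0,"dy": 0,"dz": 0,"twist": 0},
  {"jaw": 0.06,"dx": 0,"dy": 0,"dz": 0,"twist": 0},
  {"jaw": 0.06,"dx": 0,"dy": 0,"dz": 0,"twist": 0},
])

```text
time_s: 31.92
eef_pos: [0.5866, 0.0687, 0.039]
tool_rot: [[-0.988, 0.157, -0.0], [0.157, 0.988, 0.002], [0.001, 0.002, -1.0]]
ft_force: [-0.1, 0.6, 0.9]
grip_width: 0.703
```

>>> send_rows([
  {"jaw": 0.06,"dx": 0,"dy": 0,"dz": -0.015,"twist": 0},
  {"jaw": 0.06,"dx": 0,"dy": 0,"dz": -0.03,"twist": 0},
  {"jaw": 0.06,"dx": 0,"dy": 0,"dz": -0.05,"twist": 0},
  {"jaw": 0.06,"dx": 0,"dy": 0,"dz": -0.05,"twist": 0},
  {"jaw": 0.06,"dx": 0,"dy": 0,"dz": -0.05,"twist": 0},
  {"jaw": 0.06,"dx": -0.03,"dy": 0.03,"dz": -0.02,"twist": 0},
  {"jaw": 0.06,"dx": 0,"dy": 0,"dz": 0,"twist": 0},
  {"jaw": 0.06,"dx": 0,"dy": 0,"dz": 0,"twist": 0},
])

```text
time_s: 32.92
eef_pos: [0.6206, 0.0929, 0.2541]
tool_rot: [[-0.988, 0.157, -0.001], [0.157, 0.988, 0.002], [0.001, 0.002, -1.0]]
ft_force: [-0.8, -0.2, -0.1]
grip_width: 0.708
```

```bash
python3 look.py m scene wrist side; python3 bub.py m
python3 - <<'E'
from h import *
crop(load("wrist_m.npz"),160,345,120,135,5,"pics/wl_m.png")
E
```

```text
32.92 [0.6206 0.0929 0.2541] [-0.9876  0.1569  0.0014] [-0.8426 -0.1688 -0.1452] [ 0.0261 -0.0239 -0.0104]
m bubble mm 0.2303060064095938 edges [-12.  10.]
 line -16.86107142857143 94.4
 line 16.10612760581175 133.0
```

View pics/wl_m.png

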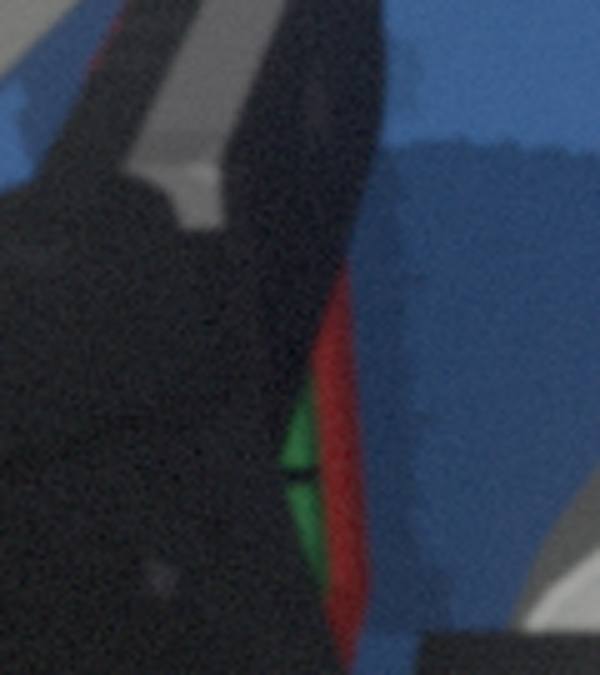

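View pics/side_m.png

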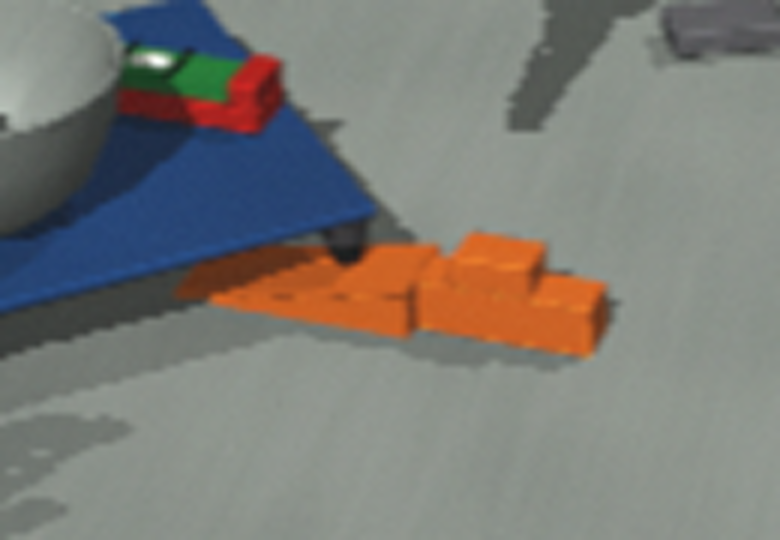

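>>> send_rows([
  {"jaw": 0.06,"dx": 0.008,"dy": -0.04,"dz": 0,"twist": 0},
  {"jaw": 0.06,"dx": 0,"dy": 0,"dz": 0,"twist": 0},
  {"jaw": 0.06,"dx": 0,"dy": 0,"dz": 0,"twist": 0},
])

```text
time_s: 33.45
eef_pos: [0.6066, 0.0547, 0.2541]
tool_rot: [[-0.987, 0.158, -0.001], [0.158, 0.987, 0.003], [0.001, 0.002, -1.0]]
ft_force: [-0.7, 0.3, 0.2]
grip_width: 0.703
```

```bash
python3 look.py n scene wrist; python3 bub.py n
python3 - <<'E'
from h import *
W=load("wrist_n.npz")
crop(W,205,345,75,135,5,"pics/wl_n.png")
E
```

```text
33.45 [0.6066 0.0547 0.2541] [-0.9875  0.1578  0.0011] [-0.7014  0.3103  0.1596] [-0.0374 -0.0097  0.0103]
n bubble mm 0.26688077706407604 edges [-12.  10.]
 line -16.89923783904954 90.80000000000001
 line 16.074698795180726 130.60000000000002
```

View pics/wl_n.png

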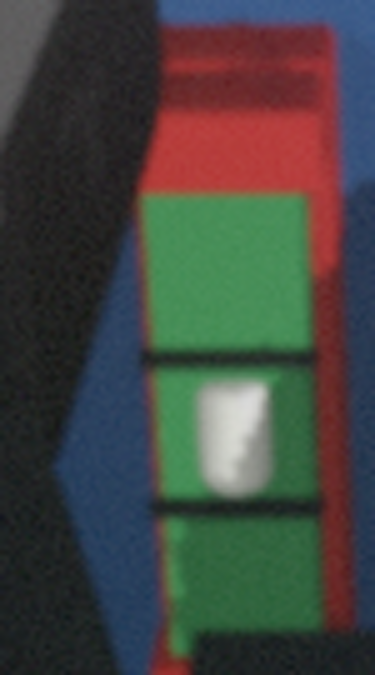

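View pics/wrist_n.png

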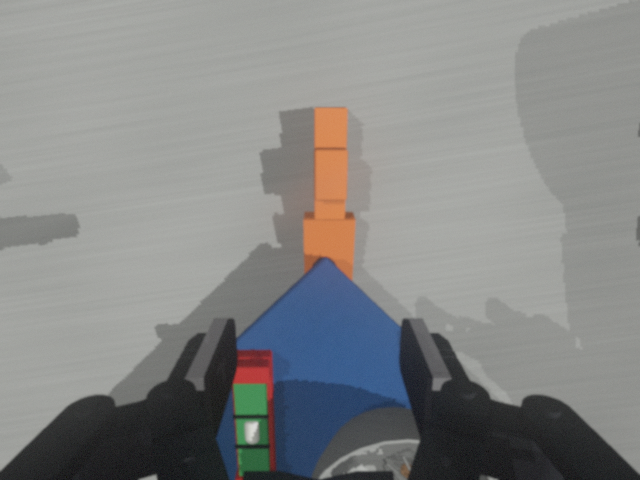

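Run:
```python
from cell import workorder,telemetry,cams
import cv2
cv2.imwrite("pics/final.png",cams.camera("scene")["color"][:,:,::-1])
print(workorder.job_done(),telemetry.get_state()["time_s"])
```

```text
the job is handed in; nothing more can be done
the job is handed in; nothing more can be done
```

View pics/final.png

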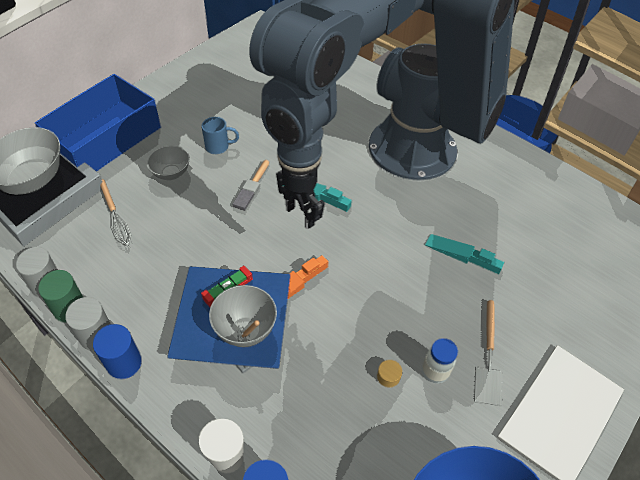

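I slid the orange wedge under the low corner's foot until the bubble sat between the two black lines. Then I let go, lifted the gripper clear and handed the job in at about 33.5 s. I gripped it a second time to push it about 3 mm further, because the first stop left the bubble about 2.3 mm off centre.

- **Bubble:** it is inside both lines but not perfectly centred, sitting about 0.5–1.5 mm towards the far end. The scene view gives about 0.6 mm that way by the bubble's edges. Its brightness centroid gives about 0.6 mm the other way. The wrist view gives up to 1.5 mm towards the far end, including parallax. I left it there rather than push again.
- **Stability:** the reading stayed the same after I let go.
- **Other things:** in the last scene picture the other things look to be where they started, and the wrist force reads about zero.

Two things did not go cleanly:
- **Tool tilt:** early on the last joint ran into its limit and left the tool tilted about 10°. I undid that in free space, by reaching past the arm's limit, before touching anything. During that move joint 3 read 1.353 against its stated limit of 1.35, which I took for rounding.
- **Pushing force:** twice the wrist force reached about 20 N along the push and 15–19 N down onto the bench. I eased the tool up both times. After that the push took 5 to 14 N.

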